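Put the burnt-out spiral bulb away in the lever-lidded bulb bin

TASK

Lay the burnt-out spiral bulb (brown coil, black ends) lengthwise on the bin's open sloped tray so that it slides down and rests against the shut lid, and let go. Then press the red lever under the wooden shelf all the way until it stops, without forcing it, and keep it down so that the lid stays fully raised while the bulb slides in to rest against the back stop. Last, ease the lever up gently so that the lid closes without dropping; work the lid only by the lever, do not drop the bulb, and leave the good bulb and the steel jar where they are.

Things in the scene. Friction and masses are not known exactly. Their poses are not given: they have to be found in the camera images.
- spent_bulb: Burnt-out spiral bulb, brown coil with black ends, lying in one of the 2 places of the fixed orange cradle. Origin on its axis at mid-length, 40 mm above the ledge; x runs along it to the coil. Along x: brass cap 26 mm across, -64 to -38; white housing 46 mm across, -40 to 8 (free all round for a grip from above, tips down to 10 mm over the ledge); coil 44 mm across, 8 to 64. 70-140 g.
- good_bulb: Good bulb, white coil, same shape and frame, in the cradle's other place, 110 mm beside the burnt-out one. To be left alone.
- bin: Bulb bin, fixed, origin on the ledge, x down the tray's slope (away from the robot), z up. Smooth trough 100 mm wide on y=0, a shallow 7 degree V, x -200 to 139, falling 25 degrees to +x: height 20+0.466*(140-x) mm on y=0. A lying bulb's axis is 23 mm off it and slides freely. No side walls before x=-30; beyond, walls 114 mm wide over all and the lid, 70 mm above the tray.
- tray_rest (a point): Where the bulb's middle lies when it rests lengthwise (either end first) on the open tray against the shut lid's flap: x=-81, z=149 mm of the bin. Laid some 15 mm further up the slope and let go, it slides there by itself. When it later rests inside against the rubber back stop, its middle is 164 mm further along x and 77 mm lower (x=83, z=72). Axes as the bin's.
- lid: Clear lid, orange rim and flap, 106 mm wide, sloping like the tray. Origin on its hinge at x=165, z=69 mm of the bin; runs 193 mm up the slope, then a flap 52 mm down to the tray. Its frame is upright when shut; the tilt of its z axis from vertical is its opening: 0 shut, 0.50 rad at its rubber stop (over 0.46 counts). Falls by its own weight. Must not be touched nor swing faster than 2.2 rad/s.
- lever: Steel lever with red plate (50 x 45 x 8 mm) at its near end, 125 mm long. Origin on its pivot, x=50 y=-160 z=85 mm of the bin; level at rest, springs back. After a play that differs each time the lid rises about 1.6 rad per rad. Its stop comes 34 to 50 mm down, found only by feel: 1 to 10 N until then, then 1 to 3 N more per mm. 12 to 20 N is right, with the lid seen up; over 30 N is forcing it.
- lever_pad (a point): Point to press, on top of the red plate, 100 mm from the pivot, 25 mm in from its near edge, 89 mm above the ledge at rest; it moves some 10 mm away from the robot as it sinks. Axes at rest as the bin's. The shelf above bars a tool pointing straight down: come from the robot's side, fingers closed and leaning 25 to 45 degrees, tips forward and down.
- shelf_edge (a point): Middle of the lower near edge of the wooden shelf over the lever: x=-50, y=-160, z=195 mm of the bin. From there the shelf runs 160 mm away from the robot, 60 mm to each side and is 16 mm thick; its posts stand only at the far end. Axes as the bin's.
- jar: Stainless steel screw-top jar, 72 mm across, 100 mm high, on the shelf over the lever. Origin at the middle of its underside. To be left alone.
Not all that is in view belongs to the job. Leave any blue look-alike of the spent_bulb alone.

How it is judged:
On the way, in this order (a step that is already met when the one before it is completed fails the run):
1. the burnt-out bulb lies on the open part of the tray against the shut lid, let go and at rest (x of spent_bulb in the frame of bin between -0.095 and -0.067 m and y of spent_bulb in the frame of bin between -0.02 and 0.02 m and z of spent_bulb in the frame of bin below 0.165 m and angle between the x axis of spent_bulb and the z axis of bin, either way round above 0.95 rad and angle between lid's own z axis and vertical below 0.06 rad and contact force between the fingers and spent_bulb below 0.05 N and linear speed of spent_bulb below 0.02 m/s), for 0.2 s.
2. the lid is held fully raised by the lever while the bulb lies inside against the back stop, for half a second (angle between lid's own z axis and vertical above 0.46 rad and contact force between the fingers and lever above 1 N and x of spent_bulb in the frame of bin above 0.07 m and linear speed of spent_bulb below 0.05 m/s), for 0.5 s.
At the end, for the whole second after the job is handed in: The burnt-out bulb lies at rest inside the bin, within 13 mm along the tray of where it rests against the back stop and within 30 mm of the tray's middle line; the lid is shut (within 0.03 rad) and the lever is back up (within 0.03 rad) (x of spent_bulb in the frame of bin between 0.07 and 0.096 m and y of spent_bulb in the frame of bin between -0.03 and 0.03 m and z of spent_bulb in the frame of bin below 0.09 m and linear speed of spent_bulb below 0.02 m/s and angle between each of lid, lever's own z axis and vertical below 0.03 rad); the robot touches nothing.
It fails at once if the lid is touched by the robot (contact force between any of the fingers, the arm and lid above 0.5 N).
It fails at once if the lever is forced (over 30 N) (contact force between any of the fingers, the arm and lever above 30 N).
It fails at once if the lid is dropped or flung (faster than 2.2 rad/s) (angular speed of lid above 2.2 rad/s).
It fails at once if the bulb is dropped or thrown (faster than 1.2 m/s when not held) (linear speed of spent_bulb above 1.2 m/s and contact force between the fingers and spent_bulb below 0.05 N).
It fails at once if the good bulb (over 15 mm) or the jar (over 20 mm) is moved (distance of good_bulb from where it was at the start of the episode above 0.015 m or distance of jar from where it was at the start of the episode above 0.02 m).
It also fails if it takes over 70 s, if anything falls off the work surface, if the arm or the gripper's body presses on something with over 40 N, if the wrist force passes 120 N, or if a joint passes its speed limit or range.

ROBOT

A 6-joint arm with a two-finger parallel gripper is mounted at the origin on the work surface. World frame = base frame: x ahead of the robot, y to its left, z up, the work surface at z = 0. Lengths are in m, angles in rad, forces in N, time in s.
With the tool pointing down it reaches from about 0.3 to 0.775 m from the base axis. Payload 14.6 kg.
Tool frame: the origin (TCP) lies on the centre line of the jaws, within the pads' length; the fingertips stand env.tip_extent ahead of it and the grasp point (between the pads) is the TCP (env.tip_extent is the distance from the TCP to the fingertips, in m); z points along the fingers, y is the direction in which the jaws open and shut (so a half turn about z gives the same grasp; the last joint's range is limited). The gripper opens to 85 mm and grips with 20 to 120 N. Pads are 22 mm wide; open, the fingers measure 114 mm over their backs; the gripper's body (76 mm by 85 mm) begins 54 mm behind the grasp point. The pads swing forward as they close: fully open they stand 13 mm farther back than shut.
Start: joints at [1.279, 0.3, 1.521, -0, 1.321, -0.067], TCP at [0.123, 0.536, 0.25] pointing down, gripper open.
Joint ranges: [-3.03, 3.03], [-0.79, 2.21], [0.23, 2.52], [-1.04, 4.18], [0, 3.07], [-2.55, 2.55]. Speed limits (rad/s): [2.22, 2.22, 2.57, 3.14, 3.14, 3.14].

INTERFACE

Orientations are given as a 3x3 rotation matrix whose columns are the frame's x, y, z axes.
In Python, from plant import env gives the robot as it stands.
- The arm moves only by the shell command python3 -m inch 'ROWS' [OPENING] [FORCE]. ROWS is JSON, a list of rows, each a list of 4 numbers: the shift along the tool's x, y, z in m, then the turn about the tool's z in rad. In form: [[tx, ty, tz, roll], ...]. A call has 1 to 8 rows; each row shifts and turns the pose as measured when the row begins, along the tool's axes as they then stand; what a row does not reach is not made up. A row lasts 1/12 s, in which the tool goes at most 41.7 mm and 7.16 degrees, less where a joint would pass 70% of its speed; a pose out of reach is approached as far as the arm can. A call is refused whole if a number of a shift passes 0.0417 or a number of a turn 0.125, either way. A call with a gripper value outside its range is refused whole. OPENING is the opening, from 0 (shut) to 1 (fully open), set as the call begins (- or left out, the last holds). The fingers move at their own pace and stop on an object; FORCE is the grip in N (left out, the last holds). Time passes only in rows, so rows that do not move let the fingers close. It gives the time, the measured TCP pose, the force and the opening at its end, in the units of the state.
- env.get_obs(): the state, without advancing time (a new reading comes with each control period).
- env.snapshot(name): name is "scene" or "top" or "wrist"; returns a dict with "color" (400x640x3 uint8, blue, green, red), "z_map" (400x640 float32, m along the optical axis (not along the pixel's ray), 0 where there is no reading), "intrinsics" (3x3 intrinsics, pixels), "R" (3x3) and "t" (3): a world point X has camera coordinates R X + t. Camera axes: x right, y down, z forward; pixel columns grow to the right and rows downward; lengths in m; the calibration is good to about 2 mm. A picture is of the moment at which its call begins.
- env.sign_off(): hands the job in, once; it reports no verdict.
The state is a dict: "time": time; "qpos": joint angles; "dq": joint speeds; "joint_torque": joint torques, N m; "tool_pos": TCP position; "ee_rot": TCP orientation; "contact_force": force on the tool from outside, world axes, zero at the start; "ft_torque": the same for the moment, N m; "finger_gap": finger opening in m.
Only numpy, scipy, OpenCV 4.12 (cv2) and the standard library are available. Lean on these libraries where they do the work, as an engineer would, in place of code of your own. Each camera call takes 0.05 s, during which the arm holds its last target. There are 200 camera calls.

## Working session

There is one attempt and no reset: what is moved stays moved. The work goes in short steps, Python scripts to look and compute and a shell command to move; the robot and the scene stay as the last step left them, time stands still between calls to the robot, and variables do not carry over. Pictures are saved under pics/ and viewed, about 8 in all and at most 12, crops included, and the job is handed in when it is done.

```bash
ls; mkdir -p pics
cat > h.py <<'E'
import numpy as np, cv2
from plant import env
def snap(n,f=None):
    s=env.snapshot(n)
    if f: cv2.imwrite('pics/'+f,s['color'])
    return s
def world(s):
    z=s['z_map'];K=s['intrinsics'];v,u=np.mgrid[:z.shape[0],:z.shape[1]]
    P=np.stack([(u-K[0,2])/K[0,0]*z,(v-K[1,2])/K[1,1]*z,z],-1)
    W=(P-s['t'])@s['R']; W[z==0]=np.nan
    return W
E
python3 - <<'E'
from h import *
import pickle
a=snap('scene','s1.png');b=snap('top','t1.png')
pickle.dump((a,b),open('v1.pkl','wb'))
o=env.get_obs();print(env.tip_extent,o['time'],o['tool_pos'],o['ee_rot'],o['finger_gap'])
E
```

```text
pics
0.019 0.1 [0.12254966 0.5359786  0.24979837] [[-9.74837193e-01  2.22917828e-01 -2.98302572e-04]
 [ 2.22918014e-01  9.74836738e-01 -9.45174750e-04]
 [ 8.01000037e-05 -9.87888517e-04 -9.99999509e-01]] 0.08536994867532229
```

View pics/t1.png

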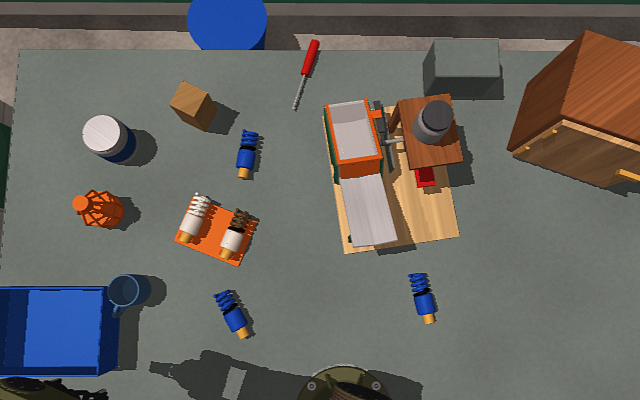

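View pics/s1.png

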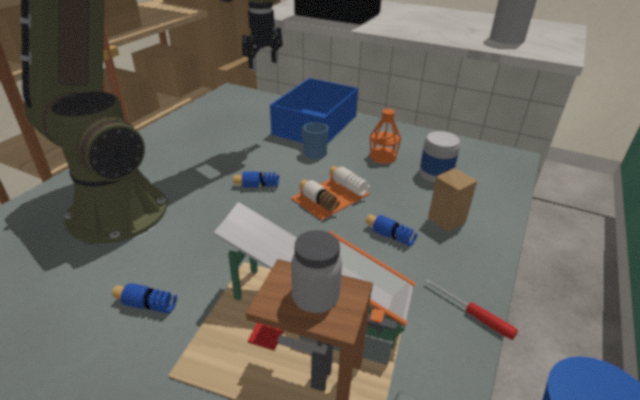

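The top view shows the spent bulb (brown coil) at about (237,235) in the orange cradle, with the good one at (195,218). The open tray is around (370,210), the red plate at (425,177), and the shelf with the jar at (430,130). Next I'll measure these.

Run:
```python
from h import *
import pickle
a,b=pickle.load(open('v1.pkl','rb'))
W=world(b)
np.set_printoptions(precision=4,suppress=True)
def p(*uv):
    for u,v in uv: print((u,v),W[v,u],b['color'][v,u])
p((228,254),(233,243),(235,237),(239,222),(240,212),(187,235),(192,225),(200,202))
print('board');p((347,245),(455,232),(440,215),(300,250),(180,240),(210,238))
print('tray');p((346,182),(380,180),(372,210),(356,240),(390,238),(371,240))
print('lid rim');p((332,170),(381,165),(330,107),(368,101),(358,165))
print('shelf');p((408,168),(460,160),(396,105),(448,97)); print('red');p((418,182),(432,180),(425,177)); print('jar');p((435,115))
# cleaned measurement
import cv2
hsv=cv2.cvtColor(b['color'],cv2.COLOR_BGR2HSV)
roi=np.zeros(hsv.shape[:2],bool);
# tray plane fit
m=np.zeros_like(roi);cv2_m=np.zeros(roi.shape,np.uint8);cv2.fillPoly(cv2_m,[np.array([[346,182],[380,180],[392,236],[354,240]])],1)
P=W[cv2_m>0];P=P[~np.isnan(P).any(1)]
c=P.mean(0);u,s,vt=np.linalg.svd(P-c,full_matrices=False);n=vt[2]*np.sign(vt[2,2])
print('tray n',n,'tilt',np.degrees(np.arccos(n[2])),'c',c,'downhill yaw',np.degrees(np.arctan2(n[1],n[0])),s[2]/len(P)**.5)
# red plate
r=((hsv[...,0]<6)|(hsv[...,0]>174))&(hsv[...,1]>180)&(hsv[...,2]>80);r[:160]=0;r[195:]=0;r[:,:405]=0;r[:,445:]=0
v,u=np.nonzero(r);print('red px',u.min(),u.max(),v.min(),v.max());Q=W[r];print(np.nanmedian(Q,0),np.nanmin(Q,0),np.nanmax(Q,0))
# points over tray level : bulb above board z
box=W[190:270,170:265];print('cradle max z',np.nanmax(box[...,2]))
im=b['color'][150:270,165:265];im2=b['color'][85:255,320:470]
cv2.imwrite('pics/c1.png',np.hstack([cv2.resize(im,(400,480),interpolation=2),cv2.resize(im2,(424,480),interpolation=2)])[:, :800])
```

```text
(228, 254) [0.398  0.283  0.0501] [ 49 118 170]
(233, 243) [0.4242 0.2693 0.0622] [162 177 195]
(235, 237) [0.4391 0.2651 0.06  ] [171 186 205]
(239, 222) [0.4771 0.2576 0.0503] [ 57  86 116]
(240, 212) [0.5041 0.2579 0.0351] [27 43 65]
(187, 235) [0.4448 0.3849 0.0514] [ 58 139 198]
(192, 225) [0.4687 0.3712 0.0604] [168 181 201]
(200, 202) [0.5259 0.3536 0.06  ] [157 173 185]
board
(347, 245) [ 0.4225 -0.013   0.0059] [117 177 225]
(455, 232) [ 0.4556 -0.2915  0.0059] [ 95 150 195]
(440, 215) [ 0.5    -0.2551  0.0032] [101 154 200]
(300, 250) [ 0.4103  0.1075 -0.0023] [112 119 113]
(180, 240) [0.4326 0.402  0.0503] [ 73 172 233]
(210, 238) [0.4408 0.3373 0.0068] [ 36 105 229]
tray
(346, 182) [ 0.5665 -0.0052  0.1107] [167 170 181]
(380, 180) [ 0.571  -0.0866  0.1127] [186 189 200]
(372, 210) [ 0.4946 -0.0627  0.1426] [174 176 188]
(356, 240) [ 0.4229 -0.022   0.1765] [173 175 186]
(390, 238) [ 0.4273 -0.0978  0.1764] [180 184 197]
(371, 240) [ 0.4229 -0.0555  0.1754] [168 170 181]
lid rim
(332, 170) [0.6186 0.0243 0.005 ] [124 190 244]
(381, 165) [ 0.6045 -0.0877  0.1269] [36 50 21]
(330, 107) [0.7633 0.0312 0.0818] [159 161 166]
(368, 101) [ 0.7836 -0.0658  0.0693] [145 144 130]
(358, 165) [ 0.6005 -0.0315  0.1447] [ 11  51 135]
shelf
(408, 168) [ 0.6229 -0.1741  0.0101] [ 87 133 177]
(460, 160) [ 0.5969 -0.2513  0.2107] [ 41  78 142]
(396, 105) [ 0.7339 -0.1179  0.1805] [36 53 86]
(448, 97) [ 0.7419 -0.2303  0.2114] [ 43  80 142]
red
(418, 182) [ 0.5703 -0.1821  0.0911] [ 22  25 195]
(432, 180) [ 0.576  -0.2174  0.0872] [10 11 79]
(425, 177) [ 0.583  -0.1999  0.0896] [13 14 97]
jar
(435, 115) [ 0.668  -0.1754  0.3072] [68 67 71]
tray n [0.417  0.066  0.9065] tilt 24.971713506090758 c [ 0.4953 -0.0532  0.143 ] downhill yaw 8.992941042833785 0.002424634157256133
red px 414 435 167 187
[ 0.5834 -0.1985  0.0886] [ 0.5582 -0.2246  0.0059] [ 0.6184 -0.1533  0.1999]
cradle max z 0.06723209940507092
```

View pics/c1.png

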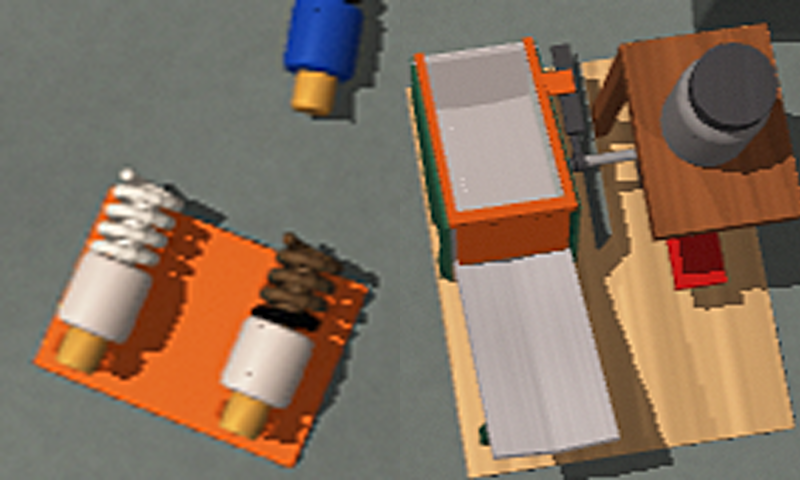

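Run:
```python
from h import *
import pickle
a,b=pickle.load(open('v1.pkl','rb'))
np.set_printoptions(precision=4,suppress=True)
print('topcam',-b['R'].T@b['t'])
W=world(b);C=b['color'].astype(int)
n=np.array([.417,.066,.9065]);c=np.array([.4953,-.0532,.143])
d=np.abs((W-c)@n);sat=C.max(2)-C.min(2)
m=(d<.008)&(sat<35)&(W[...,2]>.1)&(W[...,0]>.38);m[:175]=0;m[255:]=0;m[:,:335]=0;m[:,405:]=0
k=cv2.connectedComponentsWithStats(m.astype(np.uint8));i=1+np.argmax(k[2][1:,4]);m=k[1]==i
P=W[m];r=cv2.minAreaRect(P[:,:2].astype(np.float32));print('tray rect',r,len(P));print(cv2.boxPoints(r))
# centerline by rows of x
L=[]
for v in range(184,240,4):
    u=np.nonzero(m[v])[0]
    L.append(np.r_[(W[v,u[0]]+W[v,u[-1]])/2,np.linalg.norm(W[v,u[0]]-W[v,u[-1]])])
L=np.array(L);print(L[::3]);f=np.polyfit(L[:,0],L[:,1],1);print('yaw',np.degrees(np.arctan(f[0])),f)
# bulb
for nm,(u0,u1,v0,v1) in dict(sp=(215,262,204,262),gd=(172,212,190,245)).items():
    w=W[v0:v1,u0:u1].reshape(-1,3);col=C[v0:v1,u0:u1].reshape(-1,3)
    q=w[(w[:,2]>.047)]
    cc=q.mean(0);l,V=np.linalg.eigh(np.cov(q[:,:2].T));ax=V[:,1]*np.sign(V[0,1]);s=(q[:,:2]-cc[:2])@ax;t=(q[:,:2]-cc[:2])@[-ax[1],ax[0]]
    print(nm,cc,'yaw',np.degrees(np.arctan2(ax[1],ax[0])),s.min(),s.max(),t.min(),t.max(),'mid',cc[:2]+ax*(s.min()+s.max())/2)
    h=q[(q[:,2]>.05)&(col[(w[:,2]>.047)].min(1)>120)]
    r=cv2.minAreaRect(h[:,:2].astype(np.float32));print(' housing rect',r,h[:,2].max())
```

```text
topcam [0.3422 0.0708 1.2892]
tray rect ((0.5004045963287354, -0.04722282290458679), (0.1802014857530594, 0.10684620589017868), 8.461105346679688) 2999
[[ 0.4034 -0.0076]
 [ 0.4191 -0.1133]
 [ 0.5974 -0.0868]
 [ 0.5817  0.0189]]
[[ 0.5608 -0.0404  0.1154  0.0998]
 [ 0.5298 -0.046   0.128   0.0983]
 [ 0.4994 -0.0498  0.142   0.0991]
 [ 0.4696 -0.0558  0.1583  0.0997]
 [ 0.4412 -0.0595  0.1708  0.1003]]
yaw 9.180425735852513 [ 0.1616 -0.1313]
sp [0.4442 0.2701 0.0567] yaw -21.89651789985337 -0.06029583596986251 0.05954661179296023 -0.020863091305702477 0.02318596954886665 mid [0.4438 0.2702]
 housing rect ((0.43346887826919556, 0.27810582518577576), (0.037875059992074966, 0.04565131664276123), 65.91844177246094) 0.06723209940507092
gd [0.485  0.3715 0.0566] yaw -22.0360275258863 -0.06089159253754682 0.06561835437646614 -0.02010135880972255 0.023172711641502745 mid [0.4872 0.3706]
 housing rect ((0.4961678385734558, 0.36975160241127014), (0.03705950453877449, 0.0956057533621788), 66.53666687011719) 0.06607318919849627
```

The crop shows the spent bulb with its housing near (265,360), and the tray and red plate clear. The measurements agree with each other: the bulbs are 109 mm apart, the tray is 100 mm wide at 25°, and its yaw is about 9°. I'll move above the bulb and check from there.

```bash
python3 -m inch '[[-0.03,-0.0155,0.004,0],[-0.03,-0.0155,0.004,0],[-0.03,-0.0155,0.004,0],[-0.03,-0.0155,0.004,0],[-0.03,-0.0155,0.004,0],[-0.03,-0.0155,0.004,0],[-0.03,-0.0155,0.004,0],[-0.03,-0.0155,0.004,0]]' 1 && python3 -m inch '[[-0.03,-0.0155,0.004,0],[-0.03,-0.0155,0.004,0],[-0.03,-0.0155,0.004,0],[-0.03,-0.0155,0.004,0],[0,0,0,0.09],[0,0,0,0.09],[0,0,0,0]]'
python3 - <<'E'
from h import *
s=snap('wrist','w1.png');W=world(s);np.save('w1.npy',W)
o=env.get_obs();print(o['tool_pos'],o['ee_rot'],o['contact_force'],o['qpos'])
E
```

```text
time: 0.77
tool_pos: [0.3321, 0.3568, 0.2146]
ee_rot: [[-0.977, 0.214, -0.003], [0.214, 0.977, -0.003], [0.002, -0.003, -1.0]]
contact_force: [-0.6, -0.0, -0.2]
finger_gap: 0.0855
time: 1.35
tool_pos: [0.4442, 0.2592, 0.1949]
ee_rot: [[-0.918, 0.396, -0.006], [0.396, 0.918, -0.006], [0.004, -0.008, -1.0]]
contact_force: [0.5, -0.8, -0.2]
finger_gap: 0.0856
[0.44389932 0.25941992 0.19496086] [[-0.92013203  0.39155522 -0.00644705]
 [ 0.39159058  0.92012228 -0.00563912]
 [ 0.00372405 -0.00771334 -0.99996332]] [-0.35975068  0.32487597 -0.29682688] [ 0.45860187  0.27840826  1.68326722 -0.00237401  1.18819556 -0.70895086]
```

View pics/w1.png

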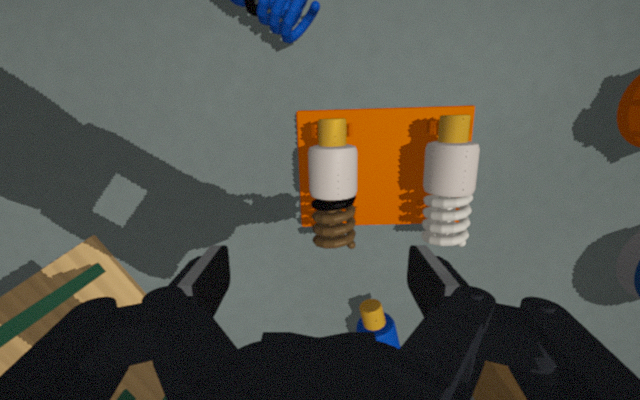

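The wrist view shows the spent bulb running from (333,120) to (335,248), upright in the picture, so the yaw is right. I'll fit its position from this view.

Run:
```python
from h import *
np.set_printoptions(precision=4,suppress=True)
W=np.load('w1.npy');C=cv2.imread('pics/w1.png').astype(int)
def show(n,m):
    q=W[m];q=q[(q[:,2]>.03)&(q[:,2]<.075)];r=cv2.minAreaRect(q[:,:2].astype(np.float32));print(n,r,q.mean(0),q[:,2].max(),len(q))
m=np.zeros(C.shape[:2],bool);m[148:200,300:365]=1;show('housing',m&(C.min(2)>120))
m=np.zeros(C.shape[:2],bool);m[118:148,312:355]=1;show('cap',m&(W[...,2]>.035))
m=np.zeros(C.shape[:2],bool);m[210:250,308:362]=1;show('coil',m&(W[...,2]>.035))
```

```text
housing ((0.4322485327720642, 0.2787996828556061), (0.04006006568670273, 0.04592183604836464), 67.69788360595703) [0.4313 0.2788 0.0602] 0.06513911261452651 2196
cap ((0.39947131276130676, 0.29119041562080383), (0.03841983526945114, 0.02525305561721325), 67.22052764892578) [0.3994 0.2905 0.0488] 0.05886181054169171 1005
coil ((0.4838445782661438, 0.2568488121032715), (0.04292862117290497, 0.04676093906164169), 67.7291488647461) [0.4817 0.2579 0.0547] 0.06358611029718124 1482
```

```bash
python3 -m inch '[[0.0165,0.013,0.02,0],[0,0,0.03,0],[0,0,0.03,0],[0,0,0.03,0],[0,0,0.02,0],[0,0,0,0]]'
```

```text
time: 1.9
tool_pos: [0.4318, 0.2806, 0.0621]
ee_rot: [[-0.929, 0.369, -0.002], [0.369, 0.929, -0.003], [0.001, -0.003, -1.0]]
contact_force: [-1.0, -0.1, -0.7]
finger_gap: 0.0851
```

```bash
python3 -m inch '[[-0.002,-0.0015,0.012,0],[0,0,0.011,0],[0,0,0,0]]' && python3 -m inch '[[0,0,0,0],[0,0,0,0],[0,0,0,0],[0,0,0,0],[0,0,0,0]]' 0 30
```

```text
time: 2.15
tool_pos: [0.4326, 0.2796, 0.0396]
ee_rot: [[-0.932, 0.362, -0.002], [0.362, 0.932, -0.003], [0.001, -0.003, -1.0]]
contact_force: [-0.1, -0.7, 0.5]
finger_gap: 0.085
time: 2.57
tool_pos: [0.4321, 0.2775, 0.0433]
ee_rot: [[-0.934, 0.358, -0.004], [0.358, 0.934, -0.008], [0.0, -0.009, -1.0]]
contact_force: [0.9, 2.8, -1.4]
finger_gap: 0.045
```

```bash
python3 -m inch '[[0,0,-0.02,0],[0,0,-0.035,0],[0,0,-0.037,-0.105],[0,0,-0.037,-0.105],[0,0,-0.037,-0.105],[0,0,-0.037,-0.105],[0,0,-0.037,-0.105],[0,0,-0.02,0]]' && python3 -m inch '[[-0.002,-0.03,0,0],[-0.002,-0.0335,0,0],[-0.002,-0.0335,0,0],[-0.002,-0.0335,0,0],[-0.002,-0.0335,0,0],[-0.002,-0.0335,0,0],[-0.002,-0.0335,0,0],[-0.002,-0.0335,0,0]]'&& python3 -m inch '[[-0.002,-0.0335,0,0],[-0.002,-0.0335,0,0],[0,0,0,0],[0,0,0,0]]'
python3 - <<'E'
from h import *
s=snap('scene','s2.png');cv2.imwrite('pics/s2c.png',cv2.resize(s['color'][100:380,150:470],(640,560)))
print(env.get_obs())
E
```

```text
time: 3.23
tool_pos: [0.4303, 0.2779, 0.3156]
ee_rot: [[-0.983, -0.185, -0.008], [-0.185, 0.983, -0.011], [0.01, -0.009, -1.0]]
contact_force: [0.3, -0.0, -0.3]
finger_gap: 0.045
time: 3.9
tool_pos: [0.4958, 0.0162, 0.3308]
ee_rot: [[-0.98, -0.198, 0.011], [-0.198, 0.98, -0.003], [-0.01, -0.005, -1.0]]
contact_force: [1.5, 0.1, -1.3]
finger_gap: 0.0451
time: 4.23
tool_pos: [0.513, -0.0577, 0.3335]
ee_rot: [[-0.981, -0.193, 0.014], [-0.193, 0.981, -0.004], [-0.013, -0.007, -1.0]]
contact_force: [0.2, -0.2, -1.5]
finger_gap: 0.045
{'time': 4.2833, 'qpos': array([-0.18147018,  0.16463564,  1.49480742, -0.00227126,  1.46776949,
       -1.94660479]), 'dq': array([ 0.03712932, -0.00488151,  0.01001434,  0.00216317, -0.00284241,
        0.01280546]), 'joint_torque': array([ 5.40080164e-01, -4.83128214e+01, -3.83681560e+01,  1.88212744e-01,
       -2.26410257e-02, -3.56148323e-02]), 'tool_pos': array([ 0.51295082, -0.05742835,  0.33353106]), 'ee_rot': array([[-0.98104751, -0.19327986,  0.01373598],
       [-0.19336078,  0.9811159 , -0.00481733],
       [-0.01254549, -0.00738203, -0.99989405]]), 'contact_force': array([ 0.42910384,  0.0099326 , -1.55663556]), 'ft_torque': array([-0.0213396 , -0.00720809,  0.06451359]), 'finger_gap': 0.04517150201016547}
```

View pics/s2c.png

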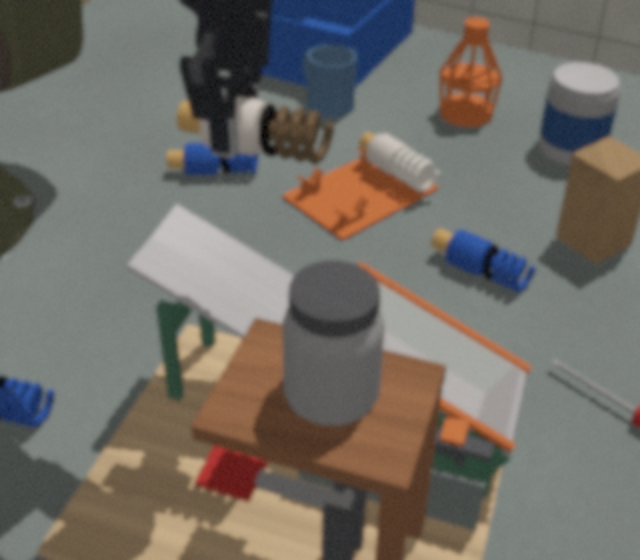

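The scene view shows the bulb held level over the tray's upper end, coil pointing downhill, at about (265,125). Now I'll lower it.

```bash
python3 -m inch '[[0.008,0.009,0.02,0.036],[0,0,0.03,0],[0,0,0.03,0],[0,0,0.03,0],[0,0,0.02,0],[0,0,0.01,0],[0,0,0,0]]'
```

```text
time: 4.87
tool_pos: [0.5043, -0.0435, 0.1919]
ee_rot: [[-0.986, -0.164, 0.022], [-0.164, 0.986, -0.005], [-0.02, -0.009, -1.0]]
contact_force: [1.1, 0.2, -1.9]
finger_gap: 0.0449
```

```bash
python3 -m inch '[[0,-0.006,0.005,0],[0,0,0.005,0],[0,0,0,0]]' - 20; python3 -m inch '[[0,0,0.003,0],[0,0,0.003,0],[0,0,0.003,0]]';python3 -m inch '[[0,0,0.003,0],[0,0,0.003,0],[0,0,0,0]]'
```

```text
time: 5.12
tool_pos: [0.506, -0.0481, 0.1832]
ee_rot: [[-0.986, -0.167, 0.024], [-0.167, 0.986, -0.005], [-0.023, -0.009, -1.0]]
contact_force: [-0.1, 0.7, -1.6]
finger_gap: 0.045
time: 5.37
tool_pos: [0.5072, -0.0482, 0.1758]
ee_rot: [[-0.986, -0.167, 0.028], [-0.167, 0.986, -0.006], [-0.026, -0.01, -1.0]]
contact_force: [-0.2, 0.8, -0.5]
finger_gap: 0.0454
time: 5.62
tool_pos: [0.5082, -0.0482, 0.1703]
ee_rot: [[-0.985, -0.167, 0.031], [-0.167, 0.986, -0.006], [-0.03, -0.011, -1.0]]
contact_force: [-0.4, -0.2, 2.4]
finger_gap: 0.045
```

```bash
python3 -m inch '[[0.002,0,0.003,0],[0.002,0,0.003,0],[0,0,0,0]]';python3 -m inch '[[0.001,0,0.003,0],[0,0,0.001,0],[0,0,0,0]]'
python3 - <<'E'
from h import *
s=snap('scene','s3.png');cv2.imwrite('pics/s3c.png',cv2.resize(s['color'][130:330,180:440],(780,600)))
E
```

```text
time: 5.87
tool_pos: [0.509, -0.0485, 0.1685]
ee_rot: [[-0.985, -0.167, 0.046], [-0.167, 0.986, -0.006], [-0.045, -0.014, -0.999]]
contact_force: [0.4, -0.4, -1.0]
finger_gap: 0.0449
time: 6.12
tool_pos: [0.5105, -0.0486, 0.1672]
ee_rot: [[-0.985, -0.167, 0.055], [-0.167, 0.986, -0.007], [-0.053, -0.016, -0.998]]
contact_force: [0.4, -0.1, 1.6]
finger_gap: 0.0447
```

View pics/s3c.png

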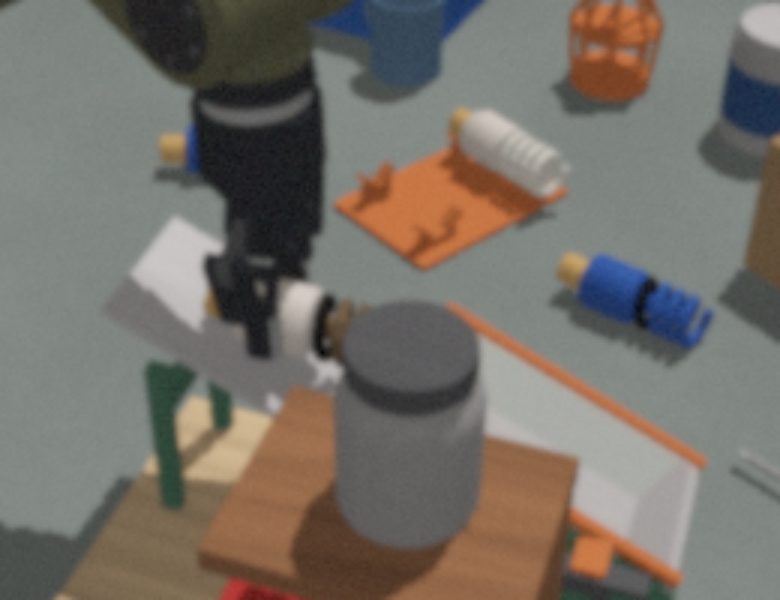

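The bulb's cap end is on the tray and the coil has dipped towards the slope. I'll open slightly to let it settle.

```bash
python3 -m inch '[[0,0,0,0],[0,0,0,0],[0,0,0,0],[0,0,0,0],[0,0,0,0],[0,0,0,0]]' 0.66
python3 - <<'E'
from h import *
s=snap('scene');t=snap('top')
im=np.hstack([cv2.resize(s['color'][160:300,200:360],(400,350)),cv2.resize(t['color'][150:255,325:445],(400,350))]);cv2.imwrite('pics/s4c.png',im)
E
```

```text
time: 6.67
tool_pos: [0.5094, -0.0488, 0.1656]
ee_rot: [[-0.985, -0.166, 0.051], [-0.167, 0.986, -0.006], [-0.05, -0.015, -0.999]]
contact_force: [-0.3, 0.1, -0.2]
finger_gap: 0.0564
```

View pics/s4c.png

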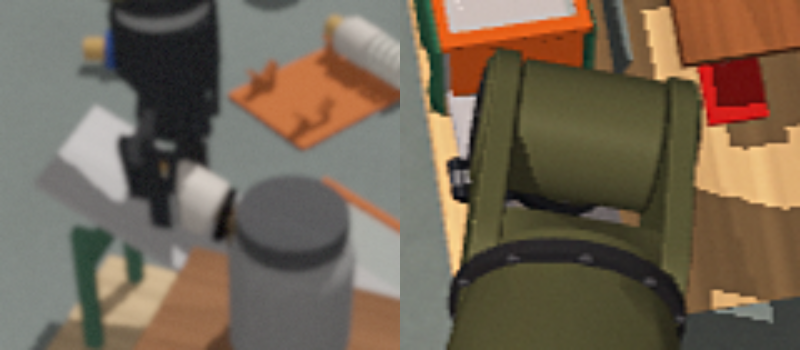

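Released: the bulb slid down out of the fingers' middle and lies along the tray, partly hidden by the jar. I'll retreat upward, then look for a way to lean the tool.

```bash
python3 -m inch '[[0,0,0,0],[0,0,0,0],[0,0,-0.015,0],[0,0,-0.03,0],[0,0,-0.035,0],[0,0,-0.035,0],[0,0,-0.035,0],[0,0,-0.035,0]]' 1; python3 -m inch '[[0,0,-0.035,0],[0,0,-0.035,0],[0,-0.035,-0.025,0],[0,-0.04,0,0],[0,-0.04,0,0],[0,-0.04,0,0],[0,-0.04,0,0],[0,0,0,0]]' 0
python3 - <<'E'
from h import *
print(env.get_obs()['qpos'])
s=snap('top');W=world(s);C=s['color']
cv2.imwrite('pics/t5c.png',cv2.resize(C[80:260,310:490],(600,600)))
np.save('t5.npy',W);cv2.imwrite('pics/t5.png',C)
E
```

```text
time: 7.43
tool_pos: [0.4974, -0.0472, 0.35]
ee_rot: [[-0.985, -0.166, 0.036], [-0.167, 0.986, -0.004], [-0.035, -0.01, -0.999]]
contact_force: [-0.2, -0.9, 0.9]
finger_gap: 0.0853
time: 8.1
tool_pos: [0.5255, -0.243, 0.4621]
ee_rot: [[-0.984, -0.173, 0.053], [-0.173, 0.985, -0.008], [-0.05, -0.017, -0.999]]
contact_force: [0.1, -0.2, -0.9]
finger_gap: 0.0001
[-0.50355772  0.2887842   1.0576      0.0183798   1.74498569 -2.24482272]
```

View pics/t5c.png

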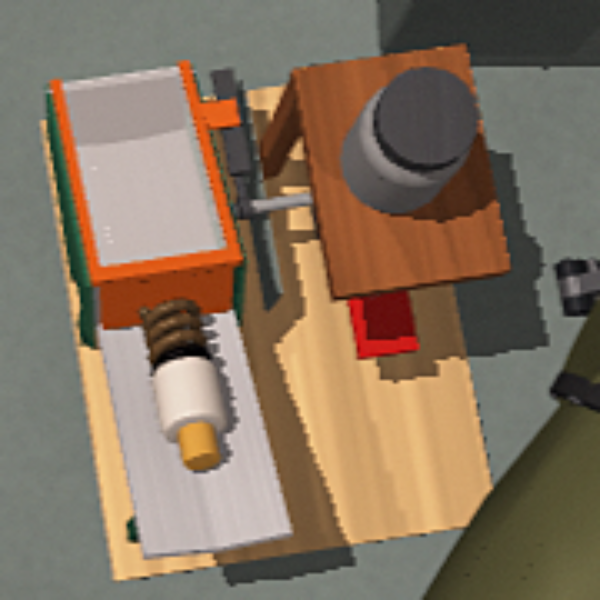

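The top view shows the bulb lying lengthwise on the tray, coil touching the shut flap at (175,320). The red plate is at (385,330). Next, an experiment high over the bin: push outward past the reach limit and see whether the tool leans.

```bash
python3 - <<'E'
from h import *
W=np.load('t5.npy');C=cv2.imread('pics/t5.png').astype(int)
m=np.zeros(C.shape[:2],bool);m[170:222,350:385]=1
w=W[m];q=w[:,2]-(.143-(.417*(w[:,0]-.4953)+.066*(w[:,1]+.0532))/.9065)
q=w[q>.02];r=cv2.minAreaRect(q[:,:2].astype(np.float32));print(r,len(q),q.mean(0))
e=np.array([.9877,.156]);f=np.array([-.156,.9877]);d=q[:,:2]-[.6114,-.033];s=d@e;t=d@f
print('xb',s.min(),s.max(),'yb',t.min(),t.max(),t.mean())
E
python3 -m inch '[[0,0.04,0,0.1],[0,0.04,0,0.1],[0,0.04,0,0.1],[0,0.04,0,0],[0,0.035,0,0],[0,0.03,0,0]]'
python3 -m inch '[[-0.03,0,0,0],[-0.03,0,0,0],[-0.03,0,0,0],[-0.03,0,0,0],[-0.03,0,0,0],[-0.03,0,0,0],[0,0,0,0]]'
python3 -m inch '[[-0.02,0,0,0],[-0.02,0,0,0],[-0.02,0,0,0],[0,0,0,0]]'
python3 -c "
from plant import env;print(env.get_obs()['qpos'])"
```

```text
((0.5312997102737427, -0.04767509177327156), (0.12332530319690704, 0.06286909431219101), 2.521059036254883) 876 [ 0.5320882  -0.04416541  0.1664871 ]
xb -0.14254253112867507 -0.01687189071382519 yb -0.04009638548148692 0.022771728811312578 0.0013445679773244064
time: 8.65
tool_pos: [0.5285, -0.012, 0.4591]
ee_rot: [[-0.988, 0.147, 0.051], [0.147, 0.989, -0.007], [-0.051, 0.001, -0.999]]
contact_force: [0.2, -0.1, -0.2]
finger_gap: 0.0004
time: 9.23
tool_pos: [0.7041, -0.0213, 0.4706]
ee_rot: [[-0.99, 0.131, 0.054], [0.131, 0.991, -0.004], [-0.054, 0.003, -0.999]]
contact_force: [-0.6, 0.1, -2.5]
finger_gap: -0.0002
time: 9.57
tool_pos: [0.742, -0.0244, 0.4501]
ee_rot: [[-0.991, 0.128, 0.044], [0.128, 0.992, -0.002], [-0.044, 0.004, -0.999]]
contact_force: [-1.2, 0.5, -0.5]
finger_gap: 0.0002
[-8.26567919e-02  8.42056568e-01  2.44919198e-01  1.69448487e-03
  2.01095201e+00 -1.52402591e+00]
```

```bash
python3 -m inch '[[-0.04,0,0,0],[-0.04,0,0,0],[-0.04,0,0,0],[-0.04,0,0,0],[-0.04,0,0,0],[-0.04,0,0,0]]'
python3 -c "
from plant import env;print(env.get_obs()['qpos'])"
```

```text
time: 10.07
tool_pos: [0.8074, -0.0425, 0.398]
ee_rot: [[-0.974, 0.123, 0.192], [0.123, 0.992, -0.009], [-0.191, 0.015, -0.981]]
contact_force: [-0.7, -0.3, 0.5]
finger_gap: -0.0001
[-0.10070351  0.92205432  0.23593376  0.01023278  1.79087259 -1.54365067]
```

It tilts in the right direction, and the lean carries over between rows. I'll keep pushing outward.

```bash
python3 -m inch '[[-0.04,0,-0.005,0],[-0.04,0,-0.005,0],[-0.04,0,-0.005,0],[-0.04,0,-0.005,0],[-0.04,0,-0.005,0],[-0.04,0,-0.005,0],[-0.04,0,-0.005,0],[-0.04,0,-0.005,0]]'
python3 -c "
from plant import env;print(env.get_obs()['qpos'])"
```

```text
time: 10.73
tool_pos: [0.8493, -0.0601, 0.4209]
ee_rot: [[-0.909, 0.116, 0.4], [0.116, 0.993, -0.022], [-0.4, 0.026, -0.916]]
contact_force: [0.2, -1.0, 0.2]
finger_gap: -0.0002
[-0.12056185  0.91152648  0.23559416  0.02602534  1.58274935 -1.56421536]
```

```bash
python3 -m inch '[[-0.04,0,-0.005,0],[-0.04,0,-0.005,0],[-0.04,0,-0.005,0],[-0.04,0,-0.005,0],[-0.04,0,-0.005,0],[-0.04,0,-0.005,0],[-0.04,0,-0.005,0]]'
python3 -c "
from plant import env;print(env.get_obs()['qpos'])"
```

```text
time: 11.32
tool_pos: [0.8658, -0.0746, 0.4695]
ee_rot: [[-0.826, 0.112, 0.552], [0.111, 0.993, -0.035], [-0.552, 0.033, -0.833]]
contact_force: [0.2, 1.1, -0.3]
finger_gap: -0.0002
[-0.13899265  0.87174703  0.23562228  0.04233254  1.44966923 -1.5801503 ]
```

The lean is about 34°, tips forward. Keeping it, I'll come back to the robot's side of the lever.

```bash
python3 -m inch '[[0.0266,-0.0036,-0.0178,0],[0.0266,-0.0036,-0.0178,0],[0.0266,-0.0036,-0.0178,0],[0.0266,-0.0036,-0.0178,0],[0.0266,-0.0036,-0.0178,0],[0.0266,-0.0036,-0.0178,0]]'
python3 -m inch '[[0.0266,-0.0036,-0.0178,0],[0.0266,-0.0036,-0.0178,0],[0.0266,-0.0036,-0.0178,0],[0.0266,-0.0036,-0.0178,0],[0.0266,-0.0036,-0.0178,0],[0.0266,-0.0036,-0.0178,0]]'
python3 -m inch '[[-0.003,-0.027,0.001,0],[-0.003,-0.027,0.001,0],[-0.003,-0.027,0.001,0],[-0.003,-0.027,0.001,0],[-0.003,-0.027,0.001,0],[0,0,0,0]]'
cat > to.py <<'E'
import sys,numpy as np
from plant import env
o=env.get_obs();d=np.array(list(map(float,sys.argv[1:4])))-o['tool_pos'];R=o['ee_rot']
np.set_printoptions(precision=4,suppress=True)
print('pos',o['tool_pos'],'z',R[:,2],'world d',d,'tool d',R.T@d,'q',o['qpos'],'F',o['contact_force'])
E
python3 to.py 0.50 -0.198 0.18
```

```text
time: 11.82
tool_pos: [0.7026, -0.0756, 0.4676]
ee_rot: [[-0.824, 0.112, 0.556], [0.111, 0.993, -0.035], [-0.556, 0.033, -0.831]]
contact_force: [1.1, -0.1, 1.7]
finger_gap: -0.0
time: 12.32
tool_pos: [0.4981, -0.0749, 0.4689]
ee_rot: [[-0.817, 0.112, 0.565], [0.11, 0.993, -0.037], [-0.566, 0.032, -0.824]]
contact_force: [-0.3, -0.1, 1.2]
finger_gap: 0.0002
time: 12.82
tool_pos: [0.4904, -0.214, 0.4783]
ee_rot: [[-0.805, 0.11, 0.582], [0.104, 0.994, -0.044], [-0.584, 0.025, -0.812]]
contact_force: [-0.8, -0.3, -0.9]
finger_gap: 0.0002
pos [ 0.4904 -0.214   0.4783] z [ 0.5824 -0.044  -0.8117] world d [ 0.0096  0.016  -0.2983] tool d [0.168  0.0095 0.247 ] q [-0.6058 -0.0892  1.529   0.3272  1.1663 -2.1053] F [-0.7675 -0.309  -0.8975]
```

```bash
python3 -m inch '[[0.0187,0.001,0.0275,0],[0.0187,0.001,0.0275,0],[0.0187,0.001,0.0275,0],[0.0187,0.001,0.0275,0],[0.0187,0.001,0.0275,0],[0.0187,0.001,0.0275,0],[0.0187,0.001,0.0275,0],[0,0,0,0]]'
python3 to.py 0.52 -0.199 0.14
python3 - <<'E'
from h import *
s=snap('scene');t=snap('top')
cv2.imwrite('pics/s6c.png',np.hstack([cv2.resize(s['color'][120:380,120:410],(400,359)),cv2.resize(t['color'][80:300,330:500],(277,359))]))
E
```

```text
time: 13.48
tool_pos: [0.4986, -0.2047, 0.2442]
ee_rot: [[-0.795, 0.117, 0.595], [0.102, 0.993, -0.059], [-0.598, 0.014, -0.802]]
contact_force: [-1.2, -0.0, -1.3]
finger_gap: 0.0002
pos [ 0.4986 -0.2047  0.2442] z [ 0.5949 -0.0591 -0.8017] world d [ 0.0214  0.0057 -0.1042] tool d [0.0458 0.0067 0.096 ] q [-0.5727  0.0422  1.9485  0.4869  0.6223 -2.3436] F [-1.2141 -0.0222 -1.2607]
```

View pics/s6c.png

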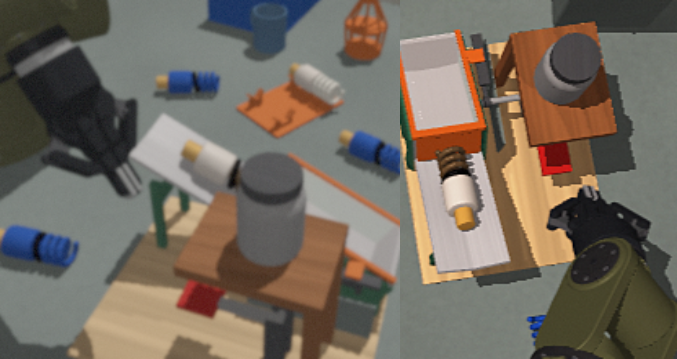

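The tool is leaning and stands in front of the lever, whose red plate is at (555,160) in the right-hand crop. The bulb is still in place. I'll unwind the wrist a little and approach.

```bash
python3 -m inch '[[0,0,0,0.12],[0,0,0,0.12],[0,0,0,0.12],[0,0,0,0]]'
python3 to.py 0.535 -0.199 0.15
```

```text
time: 13.92
tool_pos: [0.5032, -0.2078, 0.2635]
ee_rot: [[-0.685, 0.396, 0.611], [0.452, 0.889, -0.069], [-0.571, 0.229, -0.788]]
contact_force: [-0.2, 0.1, 0.1]
finger_gap: -0.0001
pos [ 0.5032 -0.2078  0.2635] z [ 0.6112 -0.0687 -0.7885] world d [ 0.0318  0.0088 -0.1135] tool d [ 0.0469 -0.0056  0.1083] q [-0.5734  0.0249  1.9253  0.4781  0.6375 -1.9571] F [-0.1752  0.0663  0.0701]
```

```bash
python3 -m inch '[[0.0094,-0.001,0.0217,0],[0.0094,-0.001,0.0217,0],[0.0094,-0.001,0.0217,0],[0.0094,-0.001,0.0217,0],[0.0094,-0.001,0.0217,0]]'
python3 to.py 0.57 -0.199 0.125;python3 -m inch '[[0,0,0,0],[0,0,0,0],[0,0,0,0]]';python3 to.py 0.57 -0.199 0.125
```

```text
time: 14.33
tool_pos: [0.5432, -0.2035, 0.1668]
ee_rot: [[-0.677, 0.377, 0.633], [0.425, 0.901, -0.082], [-0.601, 0.213, -0.77]]
contact_force: [0.6, 0.2, 0.5]
finger_gap: 0.0001
pos [ 0.5432 -0.2035  0.1668] z [ 0.6325 -0.0821 -0.7702] world d [ 0.0268  0.0045 -0.0418] tool d [0.0089 0.0052 0.0488] q [-0.5158  0.2351  1.9548  0.7021  0.3818 -2.1992] F [0.5875 0.2264 0.4573]
time: 14.58
tool_pos: [0.5448, -0.2035, 0.1689]
ee_rot: [[-0.68, 0.369, 0.634], [0.416, 0.906, -0.081], [-0.604, 0.209, -0.769]]
contact_force: [-0.2, 0.6, 1.3]
finger_gap: -0.0002
pos [ 0.5448 -0.2035  0.1689] z [ 0.6341 -0.0807 -0.769 ] world d [ 0.0252  0.0045 -0.0439] tool d [0.0113 0.0042 0.0493] q [-0.5151  0.2347  1.9502  0.6997  0.3855 -2.2052] F [-0.2457  0.5754  1.2965]
```

The wrist is getting near its singularity (q5=0.38). I'll fit a quick kinematic model from the readings taken so far, to see whether the pressing pose is feasible or needs less lean.

```bash
cat > fk.py <<'E'
import numpy as np
from scipy.optimize import least_squares
from scipy.spatial.transform import Rotation as Ro
D=[([1.279,.3,1.521,0,1.321,-.067],(.1225,.536,.2498)),([.4586,.2784,1.6833,-.0024,1.1882,-.709],(.4439,.2594,.195)),
([-.1815,.1646,1.4948,-.0023,1.4678,-1.9466],(.51295,-.0574,.3335)),([-.5036,.2888,1.0576,.0184,1.745,-2.2448],(.5255,-.243,.4621)),
([-.08266,.84206,.24492,.0017,2.01095,-1.524],(.742,-.0244,.4501)),([-.1007,.92205,.23593,.0102,1.79087,-1.5437],(.8074,-.0425,.398)),
([-.12056,.91153,.2356,.026,1.58275,-1.5642],(.8493,-.0601,.4209)),([-.139,.87175,.23562,.0423,1.44967,-1.5802],(.8658,-.0746,.4695)),
([-.6058,-.0892,1.529,.3272,1.1663,-2.1053],(.4904,-.214,.4783)),([-.5727,.0422,1.9485,.4869,.6223,-2.3436],(.4986,-.2047,.2442)),
([-.5151,.2347,1.9502,.6997,.3855,-2.2052],(.5448,-.2035,.1689))]
def fk(q,p):
    a1,h,L1,a3,L2,d6=p
    R1=Ro.from_euler('z',q[0]);R2=R1*Ro.from_euler('y',q[1]);R3=R1*Ro.from_euler('y',q[1]+q[2]);R5=R3*Ro.from_euler('z',q[3])*Ro.from_euler('y',q[4])
    t=R1.apply([a1,0,h])+R2.apply([0,0,L1])+R3.apply([a3,0,L2])+R5.apply([0,0,d6])
    return t,R5*Ro.from_euler('z',q[5])
F=least_squares(lambda p:np.ravel([fk(q,p)[0]-np.array(x) for q,x in D]),[0,.3,.4,0,.4,.25]);P=F.x
if __name__=='__main__':
    np.set_printoptions(precision=3,suppress=True)
    print(P,np.abs(F.fun).max());print(fk(D[-1][0],P)[1].as_matrix()[:,2],'meas z [.634 -.081 -.769]')
    az=np.radians(-7)
    for pos in [(.55,-.2,.16),(.58,-.199,.111),(.585,-.199,.09),(.59,-.199,.065)]:
      for lean in (39,32,26):
        z=np.array([np.sin(np.radians(lean))*np.cos(az),np.sin(np.radians(lean))*np.sin(az),-np.cos(np.radians(lean))])
        f=lambda q:np.r_[(fk(np.r_[q,0],P)[0]-pos)*10,fk(np.r_[q,0],P)[1].as_matrix()[:,2]-z]
        s=least_squares(f,[-.5,.24,1.95,.7,.39]);print(pos,lean,s.x,np.abs(s.fun).max())
E
python3 fk.py
```

```text
[-0.016  0.248  0.429  0.039  0.453  0.261] 0.037114190785437595
[ 0.634 -0.081 -0.769] meas z [.634 -.081 -.769]
(0.55, -0.2, 0.16) 39 [-0.436  0.241  1.968  0.627  0.337] 1.3877787807814457e-15
(0.55, -0.2, 0.16) 32 [-0.418  0.259  1.891  0.343  0.477] 1.4865997322033309e-10
(0.55, -0.2, 0.16) 26 [-0.403  0.285  1.82   0.214  0.609] 1.3503087537003466e-12
(0.58, -0.199, 0.111) 39 [-0.406  0.38   1.923  0.792  0.25 ] 1.264266469291897e-13
(0.58, -0.199, 0.111) 32 [-0.39   0.392  1.848  0.383  0.385] 2.3314683517128287e-14
(0.58, -0.199, 0.111) 26 [-0.378  0.412  1.778  0.224  0.521] 2.7755575615628914e-15
(0.585, -0.199, 0.09) 39 [-0.401  0.429  1.917  0.92   0.22 ] 4.2083475593202024e-10
(0.585, -0.199, 0.09) 32 [-0.387  0.437  1.844  0.42   0.346] 6.453726442146035e-12
(0.585, -0.199, 0.09) 26 [-0.374  0.455  1.775  0.238  0.482] 3.3306690738754696e-15
(0.59, -0.199, 0.065) 39 [-0.397  0.486  1.909  1.118  0.191] 1.6181500583911657e-13
(0.59, -0.199, 0.065) 32 [-0.383  0.49   1.838  0.476  0.302] 2.8887114922326873e-10
(0.59, -0.199, 0.065) 26 [-0.371  0.505  1.77   0.257  0.437] 8.124703687606427e-10
```

Feasible at this lean if I roll another ~1.2 rad, which frees joint 6 and squares the gripper's body to the shelf.

```bash
python3 -m inch '[[0,0,0,0.12],[0,0,0,0.12],[0,0,0,0.12],[0,0,0,0.12],[0,0,0,0.12]]'; python3 -m inch '[[0,0,0,0.12],[0,0,0,0.12],[0,0,0,0.12],[0,0,0,0.12],[0,0,0,0.12],[0,0,0,0]]'
python3 to.py 0.57 -0.199 0.125
```

```text
time: 15.0
tool_pos: [0.5469, -0.2059, 0.1818]
ee_rot: [[-0.338, 0.685, 0.645], [0.859, 0.504, -0.086], [-0.384, 0.525, -0.759]]
contact_force: [-0.1, 0.3, -0.6]
finger_gap: 0.0001
time: 15.5
tool_pos: [0.5488, -0.2087, 0.1982]
ee_rot: [[0.131, 0.741, 0.659], [0.991, -0.093, -0.093], [-0.008, 0.665, -0.747]]
contact_force: [-0.1, -0.2, 0.2]
finger_gap: -0.0
pos [ 0.5488 -0.2087  0.1982] z [ 0.6588 -0.0933 -0.7465] world d [ 0.0212  0.0097 -0.0732] tool d [ 0.013  -0.0339  0.0677] q [-0.5216  0.1937  1.9324  0.6755  0.4067 -0.9371] F [-0.1147 -0.2129  0.1609]
```

```bash
python3 -m inch '[[0.0036,-0.0076,0.0177,0],[0.0036,-0.0076,0.0177,0],[0.0036,-0.0076,0.0177,0],[0.0036,-0.0076,0.0177,0],[0,0,0,0]]'
python3 to.py 0.578 -0.198 0.12
python3 - <<'E'
from h import *
s=snap('scene');t=snap('top')
cv2.imwrite('pics/s7c.png',np.hstack([cv2.resize(s['color'][160:380,150:400],(450,396)),cv2.resize(t['color'][90:250,370:490],(297,396))]))
E
```

```text
time: 15.92
tool_pos: [0.5785, -0.201, 0.1347]
ee_rot: [[0.114, 0.733, 0.67], [0.993, -0.063, -0.1], [-0.031, 0.677, -0.735]]
contact_force: [-0.4, -0.3, -0.5]
finger_gap: -0.0001
pos [ 0.5785 -0.201   0.1347] z [ 0.6705 -0.0998 -0.7352] world d [-0.0005  0.003  -0.0147] tool d [ 0.0034 -0.0105  0.0102] q [-0.475   0.3491  1.9204  0.9675  0.2677 -1.2408] F [-0.3564 -0.2584 -0.5223]
```

View pics/s7c.png

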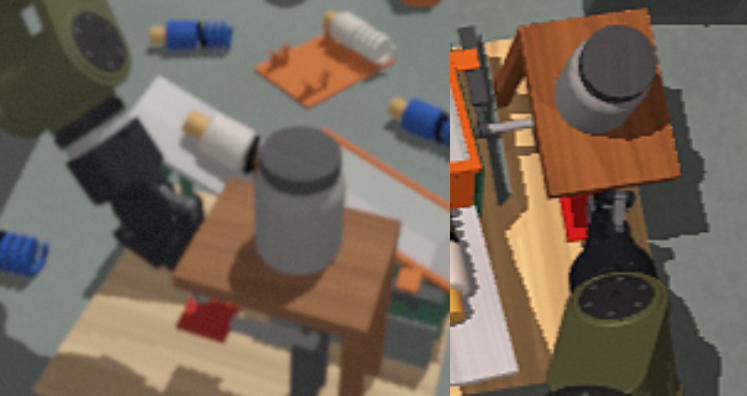

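Run:
```python
from h import *
import pickle
a,b=pickle.load(open('v1.pkl','rb'))
for n,X in dict(tcp=(.5785,-.201,.1347),tip=(.5912,-.203,.1207),pad=(.587,-.199,.089),body=(.542,-.196,.174)).items():
    for s,nm in((b,'top'),(a,'scene')):
        c=s['R']@np.array(X)+s['t'];p=s['intrinsics']@c;p=p[:2]/p[2]
        q=(p-[370,90])*2.475+[450,0] if nm=='top' else (p-[150,160])*1.8
        print(n,nm,p.round(1),'crop',q.round())
t=cv2.imread('pics/s7c.png')
W=world(b);C=b['color'].astype(int);m=(C[...,2]>60)&(C[...,0]<35)&(C[...,1]<35);m[:165]=0;m[190:]=0;m[:,:408]=0;m[:,440:]=0
q=W[m];q=q[(q[:,2]>.08)&(q[:,2]<.098)];print(len(q),q.mean(0),q.min(0),q.max(0),cv2.minAreaRect(q[:,:2].astype(np.float32)))
```

```text
tcp top [429.7 175.1] crop [598. 211.]
tcp scene [259.8 315.3] crop [198. 280.]
tip top [429. 171.] crop [596. 201.]
tip scene [266.2 324.7] crop [209. 297.]
pad top [424.5 175.4] crop [585. 211.]
pad scene [266.3 334.2] crop [209. 314.]
body top [432.  187.4] crop [603. 241.]
body scene [241.1 288.8] crop [164. 232.]
322 [ 0.58318695 -0.19902307  0.08881583] [ 0.55816255 -0.22194381  0.0830059 ] [ 0.60840045 -0.17584428  0.09612404] ((0.5834333300590515, -0.19932647049427032), (0.04506654292345047, 0.04326140508055687), 8.229390144348145)
```

Tips are over the plate, perhaps a few millimetres to the right of its middle. I'll correct that and feel downward.

```bash
python3 -m inch '[[0.003,-0.005,0.006,0],[0.003,-0.005,0.006,0],[0,-0.002,0.002,0]]'; python3 -m inch '[[0,-0.002,0.003,0],[0,-0.002,0.003,0]]'; python3 -m inch '[[0,-0.002,0.003,0],[0,-0.002,0.003,0]]'
```

```text
time: 16.27
tool_pos: [0.5813, -0.1978, 0.1256]
ee_rot: [[0.111, 0.726, 0.679], [0.993, -0.056, -0.103], [-0.037, 0.686, -0.727]]
contact_force: [-0.3, 0.1, -1.1]
finger_gap: 0.0001
time: 16.43
tool_pos: [0.5826, -0.1991, 0.1221]
ee_rot: [[0.109, 0.723, 0.682], [0.993, -0.052, -0.104], [-0.04, 0.689, -0.724]]
contact_force: [-13.6, 0.1, 3.7]
finger_gap: -0.0003
time: 16.6
tool_pos: [0.5834, -0.2006, 0.1182]
ee_rot: [[0.108, 0.721, 0.684], [0.993, -0.048, -0.106], [-0.043, 0.691, -0.721]]
contact_force: [-10.1, -0.2, 1.6]
finger_gap: 0.0002
```

The sideways force (-10 N in x) means a knuckle is touching the shelf's edge: with this roll the jaw knuckles face the shelf. I'll back off and roll another quarter turn, so the thin side faces it.

```bash
python3 -m inch '[[-0.002,-0.0075,-0.021,0],[-0.002,-0.0075,-0.021,0],[0,0.017,-0.03,0],[0,0.02,-0.03,0],[0,0.02,-0.03,0],[0,0.02,-0.03,0],[0,0,0,0]]'
python3 to.py 0.5 -0.2 0.3
python3 -m inch '[[0,0,0,0.12],[0,0,0,0.12],[0,0,0,0.12],[0,0,0,0.12],[0,0,0,0.12],[0,0,0,0.12]]'; python3 -m inch '[[0,0,0,0.12],[0,0,0,0.12],[0,0,0,0.12],[0,0,0,0.12],[0,0,0,0.12],[0,0,0,0.12],[0,0,0,0]]'
python3 to.py 0.5 -0.2 0.3
```

```text
time: 17.18
tool_pos: [0.5132, -0.1935, 0.2838]
ee_rot: [[0.107, 0.72, 0.686], [0.993, -0.038, -0.115], [-0.057, 0.693, -0.718]]
contact_force: [0.0, -0.7, 1.9]
finger_gap: -0.0
pos [ 0.5132 -0.1935  0.2838] z [ 0.686  -0.115  -0.7184] world d [-0.0132 -0.0065  0.0162] tool d [-0.0088  0.002  -0.0199] q [-0.5301 -0.0211  1.9601  0.5163  0.5255 -0.8054] F [ 0.0033 -0.6701  1.9499]
time: 17.68
tool_pos: [0.5105, -0.1963, 0.2976]
ee_rot: [[0.563, 0.448, 0.695], [0.71, -0.692, -0.129], [0.423, 0.566, -0.708]]
contact_force: [0.5, 0.9, -0.5]
finger_gap: -0.0
time: 18.27
tool_pos: [0.5072, -0.199, 0.3076]
ee_rot: [[0.712, -0.068, 0.699], [0.046, -0.989, -0.142], [0.701, 0.133, -0.701]]
contact_force: [0.9, -0.3, 0.2]
finger_gap: -0.0003
pos [ 0.5072 -0.199   0.3076] z [ 0.6988 -0.1422 -0.701 ] world d [-0.0072 -0.001  -0.0076] tool d [-0.0105  0.0004  0.0005] q [-0.5403 -0.0633  1.9518  0.4803  0.5399  0.7199] F [ 0.8763 -0.2544  0.2455]
```

Roll is right now, but the lean has drifted to 45°. I'll reduce it by pushing inward to the fold limit, the reverse of what built it up.

```bash
python3 -m inch '[[-0.0226,-0.0104,-0.0246,0],[-0.0226,-0.0104,-0.0246,0],[-0.0226,-0.0104,-0.0246,0],[-0.0226,-0.0104,-0.0246,0]]'
python3 to.py 0.4 -0.15 0.3
python3 -m inch '[[-0.0226,-0.0104,-0.0246,0],[-0.0226,-0.0104,-0.0246,0]]'
python3 to.py 0.4 -0.15 0.3
```

```text
time: 18.6
tool_pos: [0.3746, -0.1489, 0.3077]
ee_rot: [[0.715, -0.055, 0.697], [0.065, -0.987, -0.145], [0.696, 0.149, -0.703]]
contact_force: [-1.4, 0.6, 1.1]
finger_gap: 0.0003
pos [ 0.3746 -0.1489  0.3077] z [ 0.6965 -0.1447 -0.7028] world d [ 0.0254 -0.0011 -0.0077] tool d [ 0.0128 -0.0014  0.0233] q [-0.6401 -0.4495  2.2387  0.5021  0.6729  0.6382] F [-1.3683  0.6044  1.0613]
time: 18.77
tool_pos: [0.3059, -0.1226, 0.3076]
ee_rot: [[0.716, -0.046, 0.696], [0.078, -0.986, -0.146], [0.693, 0.159, -0.703]]
contact_force: [-1.5, -0.2, 1.7]
finger_gap: -0.0005
pos [ 0.3059 -0.1226  0.3076] z [ 0.6962 -0.1464 -0.7028] world d [ 0.0941 -0.0274 -0.0076] tool d [0.06   0.0214 0.0748] q [-0.7546 -0.6975  2.3562  0.5199  0.8408  0.5756] F [-1.5165 -0.1864  1.6601]
```

```bash
python3 -m inch '[[-0.0226,-0.0104,-0.0246,0],[-0.0226,-0.0104,-0.0246,0],[-0.0226,-0.0104,-0.0246,0],[-0.0226,-0.0104,-0.0246,0]]'
python3 to.py 0.4 -0.15 0.3
```

```text
time: 19.1
tool_pos: [0.2414, -0.1405, 0.2924]
ee_rot: [[0.741, 0.002, 0.671], [0.092, -0.991, -0.099], [0.665, 0.135, -0.735]]
contact_force: [-0.2, 0.9, 0.1]
finger_gap: 0.0001
pos [ 0.2414 -0.1405  0.2924] z [ 0.6712 -0.0988 -0.7347] world d [ 0.1586 -0.0095  0.0076] tool d [0.1217 0.0108 0.1019] q [-1.17   -0.7899  2.4067  0.6792  1.1742  0.1893] F [-0.1956  0.8573  0.1194]
```

```bash
python3 -m inch '[[-0.028,0,-0.02,0],[-0.028,0,-0.02,0],[-0.028,0,-0.02,0],[-0.028,0,-0.02,0],[-0.028,0,-0.02,0]]'
python3 to.py 0.4 -0.15 0.3
```

```text
time: 19.52
tool_pos: [0.1479, -0.1667, 0.2769]
ee_rot: [[0.756, 0.021, 0.654], [0.104, -0.991, -0.088], [0.646, 0.134, -0.752]]
contact_force: [0.2, 0.2, 0.3]
finger_gap: -0.0001
pos [ 0.1479 -0.1667  0.2769] z [ 0.6538 -0.0876 -0.7516] world d [0.2521 0.0167 0.0231] tool d [ 0.2073 -0.0081  0.146 ] q [-1.8203 -0.7888  2.4328  0.7146  1.5922 -0.3404] F [0.1976 0.2176 0.3128]
```

That gains little and swings the base, but 41° is usable now that the roll is right. I'll return to the lever.

```bash
python3 -m inch '[[0.026,0.001,0.0195,0],[0.026,0.001,0.0195,0],[0.026,0.001,0.0195,0],[0.026,0.001,0.0195,0],[0.026,0.001,0.0195,0],[0.026,0.001,0.0195,0],[0.026,0.001,0.0195,0],[0.026,0.001,0.0195,0]]'
python3 to.py 0.51 -0.198 0.25
```

```text
time: 20.18
tool_pos: [0.3483, -0.1978, 0.2939]
ee_rot: [[0.77, -0.045, 0.636], [0.076, -0.984, -0.162], [0.633, 0.173, -0.754]]
contact_force: [-0.6, -1.5, 0.8]
finger_gap: -0.0003
pos [ 0.3483 -0.1978  0.2939] z [ 0.6364 -0.1617 -0.7542] world d [ 0.1617 -0.0002 -0.0439] tool d [ 0.0967 -0.0146  0.1361] q [-0.8086 -0.4039  2.217   0.5274  0.7654  0.4648] F [-0.612  -1.4768  0.827 ]
```

```bash
python3 -m inch '[[0.0161,-0.0024,0.0227,0],[0.0161,-0.0024,0.0227,0],[0.0161,-0.0024,0.0227,0],[0.0161,-0.0024,0.0227,0],[0.0161,-0.0024,0.0227,0],[0.0161,-0.0024,0.0227,0]]'
python3 to.py 0.555 -0.194 0.155
```

```text
time: 20.68
tool_pos: [0.52, -0.1947, 0.2553]
ee_rot: [[0.765, -0.017, 0.644], [0.119, -0.979, -0.168], [0.633, 0.205, -0.747]]
contact_force: [0.5, -0.5, 0.8]
finger_gap: -0.0001
pos [ 0.52   -0.1947  0.2553] z [ 0.6438 -0.168  -0.7465] world d [ 0.035   0.0007 -0.1003] tool d [-0.0366 -0.0219  0.0973] q [-0.4866  0.0316  1.9631  0.353   0.4571  0.7637] F [ 0.4957 -0.4728  0.803 ]
```

```bash
python3 -m inch '[[-0.0073,-0.0044,0.0195,0],[-0.0073,-0.0044,0.0195,0],[-0.0073,-0.0044,0.0195,0],[-0.0073,-0.0044,0.0195,0],[-0.0073,-0.0044,0.0195,0],[0,0,0,0]]'
python3 to.py 0.574 -0.194 0.12
```

```text
time: 21.18
tool_pos: [0.5609, -0.1953, 0.1552]
ee_rot: [[0.762, 0.008, 0.648], [0.156, -0.973, -0.172], [0.628, 0.233, -0.742]]
contact_force: [0.2, -0.5, -0.6]
finger_gap: 0.0003
pos [ 0.5609 -0.1953  0.1552] z [ 0.6476 -0.1722 -0.7423] world d [ 0.0131  0.0013 -0.0352] tool d [-0.0119 -0.0094  0.0344] q [-0.4435  0.2712  1.9609  0.5939  0.2204  0.4969] F [ 0.1604 -0.5004 -0.6308]
```

```bash
python3 -m inch '[[-0.004,-0.003,0.0115,0],[-0.004,-0.003,0.0115,0],[-0.004,-0.003,0.0115,0]]'
python3 to.py 0.578 -0.194 0.11
python3 - <<'E'
from h import *
s=snap('scene');t=snap('top')
cv2.imwrite('pics/s8c.png',np.hstack([cv2.resize(s['color'][160:380,150:400],(450,396)),cv2.resize(t['color'][90:250,370:490],(297,396))]))
E
```

```text
time: 21.43
tool_pos: [0.5751, -0.1956, 0.1249]
ee_rot: [[0.758, 0.016, 0.652], [0.17, -0.97, -0.174], [0.63, 0.243, -0.738]]
contact_force: [0.3, -0.2, -0.2]
finger_gap: 0.0003
pos [ 0.5751 -0.1956  0.1249] z [ 0.652  -0.1739 -0.738 ] world d [ 0.0029  0.0016 -0.0149] tool d [-0.0069 -0.0051  0.0126] q [-0.4307  0.353   1.9439  0.8028  0.1594  0.2804] F [ 0.3045 -0.1858 -0.1944]
```

View pics/s8c.png

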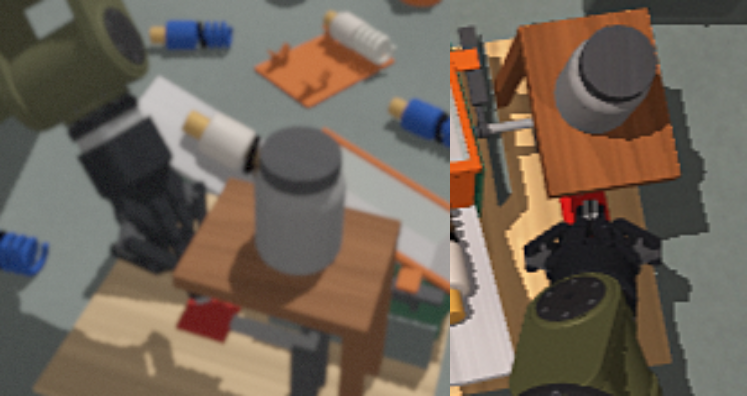

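The tips are now centred over the red plate at (590,210). I'll write a lid and bulb monitor, then press by feel.

```bash
cat > look.py <<'E'
from h import *
s=snap('top');W=world(s);hsv=cv2.cvtColor(s['color'],cv2.COLOR_BGR2HSV)
e=np.array([.9877,.156]);f=np.array([-.156,.9877]);d=W[...,:2]-[.6114,-.033];xb=d@e;yb=d@f;z=W[...,2]
H,S,V=hsv[...,0],hsv[...,1],hsv[...,2]
near=(abs(yb)<.06)&(xb>-.21)&(xb<.2)&(z>.03)
o=near&(H>3)&(H<14)&(S>190)
dx,dz=xb-.165,z-.069;r=np.hypot(dx,dz);m=o&(r>.175)&(r<.21)&(dx<0)
a=np.arctan2(dz,-dx)[m]-np.radians(25);print('lid: n',m.sum(),'angle pct',np.percentile(a,[10,50,90]).round(3) if m.sum() else None)
b=near&(H>14)&(H<25)&(S>110)&(abs(yb)<.045)&(z>.02+.466*(.14-xb)+.015)
w=near&(S<60)&(V>150)&(abs(yb)<.045)&(z-(.02+.466*(.14-xb))>.022)&(z-(.02+.466*(.14-xb))<.06)
for n,k in(('brass',b),('white',w)):print(n,k.sum(),'xb med',np.round(np.median(xb[k]),3) if k.any() else None,'yb',np.round(np.median(yb[k]),3) if k.any() else None)
u=env.get_obs();print('t',u['time'],'tcp',u['tool_pos'].round(4),'F',u['contact_force'].round(1),'q',u['qpos'].round(3))
E
python3 look.py
python3 -m inch '[[-0.0014,-0.0007,0.0027,0],[-0.0014,-0.0007,0.0027,0]]'; python3 -m inch '[[-0.0014,-0.0007,0.0027,0],[-0.0014,-0.0007,0.0027,0]]'; python3 -m inch '[[-0.0014,-0.0007,0.0027,0],[-0.0014,-0.0007,0.0027,0]]'
```

```text
lid: n 691 angle pct [-0.167 -0.013  0.066]
brass 238 xb med -0.119 yb 0.002
white 356 xb med -0.093 yb 0.004
t 21.5833 tcp [ 0.5747 -0.1954  0.1242] F [0.4 0.2 0.6] q [-0.431  0.353  1.945  0.799  0.16   0.286]
time: 21.75
tool_pos: [0.5764, -0.1959, 0.122]
ee_rot: [[0.756, 0.017, 0.654], [0.172, -0.97, -0.174], [0.631, 0.244, -0.736]]
contact_force: [0.3, 1.3, 0.2]
finger_gap: -0.0002
time: 21.92
tool_pos: [0.5782, -0.1965, 0.1199]
ee_rot: [[0.754, 0.019, 0.657], [0.177, -0.969, -0.174], [0.633, 0.247, -0.733]]
contact_force: [0.2, 0.1, 0.2]
finger_gap: -0.0003
time: 22.08
tool_pos: [0.5801, -0.1971, 0.1179]
ee_rot: [[0.75, 0.021, 0.661], [0.181, -0.968, -0.175], [0.636, 0.251, -0.73]]
contact_force: [-0.3, 0.2, 0.3]
finger_gap: 0.0001
```

```bash
python3 -m inch '[[-0.0035,-0.0015,0.0025,0],[-0.0035,-0.0015,0.0025,0]]'; python3 -m inch '[[-0.0035,-0.0015,0.0025,0],[-0.0035,-0.0015,0.0025,0]]'; python3 -m inch '[[-0.0035,-0.0015,0.0025,0],[-0.0035,-0.0015,0.0025,0]]'
```

```text
time: 22.25
tool_pos: [0.5789, -0.1968, 0.1134]
ee_rot: [[0.746, 0.023, 0.665], [0.186, -0.967, -0.175], [0.639, 0.255, -0.726]]
contact_force: [-0.3, 0.6, -0.3]
finger_gap: -0.0
time: 22.42
tool_pos: [0.5776, -0.1966, 0.1088]
ee_rot: [[0.742, 0.025, 0.67], [0.191, -0.966, -0.175], [0.642, 0.258, -0.722]]
contact_force: [0.7, 0.4, 0.5]
finger_gap: -0.0001
time: 22.58
tool_pos: [0.5766, -0.1964, 0.1044]
ee_rot: [[0.737, 0.027, 0.675], [0.196, -0.965, -0.176], [0.646, 0.262, -0.717]]
contact_force: [1.7, -0.3, 1.2]
finger_gap: -0.0001
```

```bash
python3 -m inch '[[-0.0045,-0.002,0.005,0],[-0.0045,-0.002,0.005,0]]'; python3 -m inch '[[-0.0045,-0.002,0.005,0],[-0.0045,-0.002,0.005,0]]';  python3 look.py
```

```text
time: 22.75
tool_pos: [0.5778, -0.1966, 0.0954]
ee_rot: [[0.732, 0.029, 0.681], [0.202, -0.963, -0.176], [0.651, 0.266, -0.711]]
contact_force: [-8.0, 3.2, 8.3]
finger_gap: -0.0001
time: 22.92
tool_pos: [0.5795, -0.1966, 0.0871]
ee_rot: [[0.724, 0.031, 0.689], [0.208, -0.962, -0.176], [0.658, 0.271, -0.703]]
contact_force: [-9.6, 4.5, 12.3]
finger_gap: 0.0
lid: n 806 angle pct [-0.068  0.071  0.185]
brass 252 xb med -0.122 yb 0.002
white 356 xb med -0.098 yb 0.004
t 22.9667 tcp [ 0.5795 -0.1966  0.0863] F [-2.   1.4  4.7] q [-0.436  0.441  1.966  1.919  0.14  -0.874]
```

```bash
python3 -m inch '[[-0.004,-0.0018,0.0035,0],[-0.004,-0.0018,0.0035,0]]'; python3 -m inch '[[-0.004,-0.0018,0.0035,0],[-0.004,-0.0018,0.0035,0]]';  python3 look.py
```

```text
time: 23.13
tool_pos: [0.5805, -0.1966, 0.0814]
ee_rot: [[0.716, 0.032, 0.697], [0.214, -0.961, -0.176], [0.665, 0.275, -0.695]]
contact_force: [-4.7, 3.0, 6.9]
finger_gap: -0.0004
time: 23.3
tool_pos: [0.5815, -0.1964, 0.0761]
ee_rot: [[0.707, 0.034, 0.706], [0.221, -0.959, -0.176], [0.671, 0.28, -0.686]]
contact_force: [-4.4, 3.1, 6.3]
finger_gap: 0.0004
lid: n 1059 angle pct [0.183 0.315 0.44 ]
brass 191 xb med -0.092 yb 0.002
white 341 xb med -0.062 yb 0.003
t 23.35 tcp [ 0.5814 -0.1963  0.0756] F [-0.7  2.1  5.2] q [-0.437  0.47   1.973  2.215  0.176 -1.18 ]
```

```bash
python3 -m inch '[[-0.004,-0.0018,0.0035,0],[-0.004,-0.0018,0.0035,0]]'; python3 -m inch '[[-0.004,-0.0018,0.003,0]]';  python3 look.py
```

```text
time: 23.52
tool_pos: [0.584, -0.1985, 0.0731]
ee_rot: [[0.696, 0.032, 0.717], [0.227, -0.957, -0.178], [0.681, 0.287, -0.674]]
contact_force: [-4.6, 3.6, 5.3]
finger_gap: 0.0002
time: 23.6
tool_pos: [0.5853, -0.2003, 0.0728]
ee_rot: [[0.69, 0.029, 0.724], [0.231, -0.956, -0.181], [0.686, 0.292, -0.666]]
contact_force: [-4.9, 4.3, 5.6]
finger_gap: 0.0001
lid: n 1097 angle pct [0.243 0.376 0.502]
brass 113 xb med -0.012 yb -0.002
white 28 xb med 0.015 yb 0.018
t 23.65 tcp [ 0.5855 -0.2005  0.0727] F [-3.6  3.   5.8] q [-0.443  0.488  1.97   2.359  0.209 -1.334]
```

Descent has nearly stalled with little tip force, so something further back may be touching. I'll use the last picture to check.

Run:
```python
from h import *
s=snap('scene');t=snap('top')
print(env.get_obs()['joint_torque'].round(2))
cv2.imwrite('pics/s9c.png',np.hstack([cv2.resize(s['color'][60:380,30:400],(455,394)),cv2.resize(t['color'][80:330,320:490],(268,394))]))
```

```text
[  7.03 -45.32 -15.88   0.46   1.45  -0.35]
```

View pics/s9c.png

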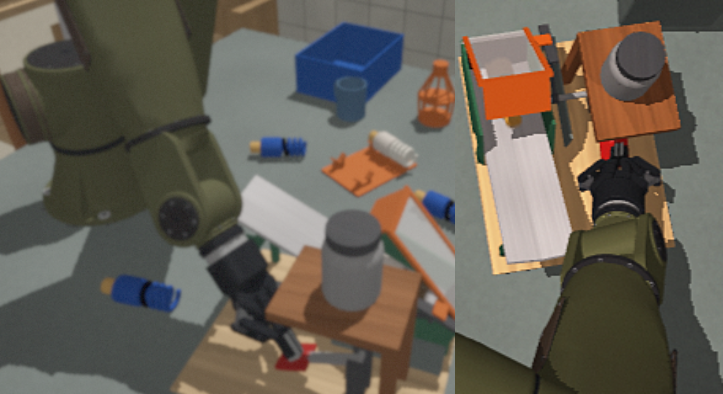

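The picture shows the lid raised and the bulb sliding in. The wrist's left side is close to the tray's near corner, around (570,255) in the right-hand crop, and joint 1 torque is 7 Nm, so it's rubbing there. I'll shift slightly to -y while keeping pressure down.

```bash
python3 -m inch '[[-0.003,0.003,0.0027,0],[-0.003,0.003,0.0027,0]]'; python3 look.py; python3 -c "
from plant import env;print(env.get_obs()['joint_torque'].round(2))"
```

```text
time: 23.92
tool_pos: [0.5877, -0.2093, 0.0734]
ee_rot: [[0.681, 0.03, 0.732], [0.237, -0.955, -0.181], [0.693, 0.296, -0.657]]
contact_force: [-2.3, 4.3, 5.5]
finger_gap: 0.0002
lid: n 1108 angle pct [0.248 0.382 0.506]
brass 29 xb med 0.024 yb 0.001
white 0 xb med None yb None
t 23.9667 tcp [ 0.5877 -0.2099  0.0731] F [-2.1  1.5  5.6] q [-0.461  0.497  1.96   2.33   0.227 -1.321]
[ 1.280e+00 -5.051e+01 -2.168e+01  2.500e-01  9.300e-01  1.000e-02]
```

```bash
python3 -m inch '[[-0.0045,-0.0016,0.003,0],[-0.0045,-0.0016,0.003,0]]'; python3 look.py; python3 -c "
from plant import env;print(env.get_obs()['joint_torque'].round(2))"
```

```text
time: 24.13
tool_pos: [0.5885, -0.2108, 0.0679]
ee_rot: [[0.672, 0.03, 0.74], [0.242, -0.953, -0.181], [0.7, 0.301, -0.647]]
contact_force: [-0.9, 4.1, 8.4]
finger_gap: 0.0
lid: n 1131 angle pct [0.299 0.428 0.554]
brass 68 xb med 0.027 yb 0.0
white 0 xb med None yb None
t 24.1833 tcp [ 0.5885 -0.2107  0.0674] F [-0.4  2.2  8.6] q [-0.464  0.514  1.962  2.397  0.253 -1.394]
[ -1.26 -49.97 -20.91  -0.28  -0.     0.46]
```

```bash
python3 -m inch '[[-0.0045,-0.0018,0.003,0]]'; python3 -m inch '[[-0.0045,-0.0018,0.003,0]]'; python3 look.py
```

```text
time: 24.27
tool_pos: [0.5893, -0.2108, 0.0652]
ee_rot: [[0.666, 0.03, 0.745], [0.245, -0.953, -0.18], [0.705, 0.303, -0.642]]
contact_force: [-0.8, 6.3, 15.0]
finger_gap: -0.0002
time: 24.35
tool_pos: [0.5903, -0.2108, 0.0631]
ee_rot: [[0.66, 0.031, 0.751], [0.249, -0.952, -0.18], [0.709, 0.306, -0.635]]
contact_force: [-7.0, 7.6, 17.5]
finger_gap: 0.0003
lid: n 1135 angle pct [0.298 0.431 0.555]
brass 64 xb med 0.027 yb 0.001
white 0 xb med None yb None
t 24.4 tcp [ 0.5903 -0.2107  0.0627] F [-4.4  7.  18.6] q [-0.465  0.53   1.963  2.454  0.282 -1.457]
```

Force is 18–20 N and the lid has stopped rising, so this is the stop. I'll hold it with small rows.

```bash
python3 -m inch '[[-0.001,-0.0005,0.0006,0],[-0.001,-0.0005,0.0006,0]]'; python3 -m inch '[[-0.0015,-0.0006,0.001,0],[-0.0015,-0.0006,0.001,0]]'; python3 look.py
```

```text
time: 24.57
tool_pos: [0.5904, -0.2104, 0.0641]
ee_rot: [[0.654, 0.032, 0.756], [0.254, -0.951, -0.179], [0.713, 0.309, -0.63]]
contact_force: [-16.5, 1.8, 10.4]
finger_gap: -0.0003
time: 24.73
tool_pos: [0.59, -0.2106, 0.064]
ee_rot: [[0.65, 0.033, 0.76], [0.257, -0.95, -0.178], [0.715, 0.311, -0.625]]
contact_force: [-12.4, 4.1, 13.0]
finger_gap: 0.0003
lid: n 1125 angle pct [0.3   0.428 0.555]
brass 64 xb med 0.028 yb 0.001
white 0 xb med None yb None
t 24.7833 tcp [ 0.59   -0.2105  0.064 ] F [-12.4   3.9  12.1] q [-0.468  0.529  1.968  2.47   0.299 -1.482]
```

```bash
cat >> look.py <<'E'
if b.any(): print('brass xb pct',np.percentile(xb[b],[2,25,50,75,98]).round(3),'z',np.percentile(z[b],[2,50,98]).round(3))
oo=o&(z>.2); 
if oo.any():
    i=np.argsort(z[oo])[-30:]; print('top rim xb,z',xb[oo][i].mean().round(3),z[oo][i].mean().round(3))
E
python3 -m inch '[[-0.0018,-0.0006,0.0008,0],[-0.0018,-0.0006,0.0008,0]]'; python3 -m inch '[[-0.0018,-0.0006,0.0008,0],[-0.0018,-0.0006,0.0008,0]]'; python3 look.py
```

```text
time: 24.95
tool_pos: [0.5896, -0.2106, 0.0644]
ee_rot: [[0.643, 0.034, 0.765], [0.262, -0.949, -0.177], [0.719, 0.314, -0.619]]
contact_force: [-9.4, 5.0, 11.7]
finger_gap: 0.0002
time: 25.12
tool_pos: [0.5894, -0.2106, 0.0647]
ee_rot: [[0.637, 0.036, 0.77], [0.267, -0.948, -0.176], [0.723, 0.318, -0.613]]
contact_force: [-10.6, 5.3, 11.7]
finger_gap: 0.0002
lid: n 1128 angle pct [0.298 0.429 0.554]
brass 66 xb med 0.027 yb 0.001
white 0 xb med None yb None
t 25.1667 tcp [ 0.5893 -0.2106  0.0647] F [-9.7  4.9 10.5] q [-0.472  0.53   1.975  2.488  0.323 -1.509]
brass xb pct [0.021 0.024 0.027 0.03  0.035] z [0.091 0.102 0.112]
top rim xb,z 0.058 0.232
```

The bulb's cap end is at xb 0.021–0.035, which matches resting on the back stop. The rim is at z 0.232, so the lid is fully up. I'll hold a little longer, then ease up.

```bash
python3 -m inch '[[-0.0018,-0.0007,0.001,0],[-0.0018,-0.0007,0.001,0],[-0.0018,-0.0007,0.001,0]]'; python3 look.py; python3 -m inch '[[0.0012,0.0006,-0.0016,0],[0.0012,0.0006,-0.0016,0]]';python3 -m inch '[[0.0012,0.0006,-0.0016,0],[0.0012,0.0006,-0.0016,0]]'; python3 look.py
```

```text
time: 25.42
tool_pos: [0.5892, -0.2105, 0.0645]
ee_rot: [[0.628, 0.038, 0.778], [0.273, -0.946, -0.175], [0.729, 0.322, -0.604]]
contact_force: [-11.3, 4.2, 10.5]
finger_gap: 0.0003
lid: n 1128 angle pct [0.299 0.429 0.554]
brass 65 xb med 0.027 yb 0.001
white 0 xb med None yb None
t 25.4667 tcp [ 0.5892 -0.2105  0.0644] F [-9.6  3.8 10.2] q [-0.474  0.533  1.979  2.501  0.341 -1.53 ]
brass xb pct [-0.142  0.025  0.027  0.031  0.034] z [0.093 0.104 0.205]
top rim xb,z 0.058 0.232
time: 25.63
tool_pos: [0.5883, -0.2106, 0.0712]
ee_rot: [[0.624, 0.039, 0.781], [0.277, -0.945, -0.174], [0.731, 0.324, -0.601]]
contact_force: [-4.0, -0.2, 2.4]
finger_gap: 0.0002
time: 25.8
tool_pos: [0.5876, -0.2108, 0.0779]
ee_rot: [[0.621, 0.04, 0.783], [0.279, -0.945, -0.173], [0.733, 0.326, -0.598]]
contact_force: [-3.7, 0.1, 1.7]
finger_gap: -0.0001
lid: n 1079 angle pct [0.204 0.339 0.459]
brass 4 xb med 0.012 yb 0.006
white 0 xb med None yb None
t 25.85 tcp [ 0.5877 -0.2109  0.0784] F [-4.1  1.   3.3] q [-0.478  0.501  1.986  2.455  0.332 -1.488]
brass xb pct [0.001 0.002 0.012 0.021 0.021] z [0.091 0.134 0.183]
top rim xb,z 0.043 0.221
```

```bash
python3 -m inch '[[0.0008,0.0006,-0.0018,0],[0.0008,0.0006,-0.0018,0],[0.0008,0.0006,-0.0018,0]]';python3 look.py;python3 -m inch '[[0.0008,0.0006,-0.0018,0],[0.0008,0.0006,-0.0018,0],[0.0008,0.0006,-0.0018,0]]'; python3 look.py
```

```text
time: 26.1
tool_pos: [0.5855, -0.2111, 0.0858]
ee_rot: [[0.618, 0.04, 0.785], [0.281, -0.944, -0.173], [0.734, 0.327, -0.595]]
contact_force: [-0.9, 0.3, 2.4]
finger_gap: 0.0005
lid: n 995 angle pct [0.067 0.207 0.325]
brass 0 xb med None yb None
white 0 xb med None yb None
t 26.15 tcp [ 0.5856 -0.2112  0.0862] F [-2.1  0.2  5. ] q [-0.482  0.482  1.992  2.426  0.326 -1.461]
top rim xb,z 0.024 0.203
time: 26.4
tool_pos: [0.5836, -0.2113, 0.0932]
ee_rot: [[0.615, 0.039, 0.787], [0.282, -0.944, -0.173], [0.736, 0.328, -0.592]]
contact_force: [1.4, -0.6, 2.3]
finger_gap: -0.0002
lid: n 861 angle pct [-0.083  0.066  0.169]
brass 1 xb med -0.204 yb -0.04
white 1 xb med -0.024 yb 0.035
t 26.45 tcp [ 0.5837 -0.2113  0.0936] F [1.9 0.2 4.8] q [-0.485  0.463  1.998  2.397  0.321 -1.433]
brass xb pct [-0.204 -0.204 -0.204 -0.204 -0.204] z [0.24 0.24 0.24]
```

```bash
python3 -m inch '[[0.0004,0.0006,-0.0018,0],[0.0004,0.0006,-0.0018,0],[0.0004,0.0006,-0.0018,0]]';python3 look.py;python3 -m inch '[[0,0.0006,-0.0022,0],[0,0.0006,-0.0025,0],[0,0.0006,-0.003,0],[0,0,-0.004,0]]'; python3 look.py
```

```text
time: 26.7
tool_pos: [0.5803, -0.2117, 0.0988]
ee_rot: [[0.615, 0.039, 0.788], [0.282, -0.944, -0.173], [0.737, 0.328, -0.591]]
contact_force: [-0.0, 0.5, 1.9]
finger_gap: -0.0001
lid: n 781 angle pct [-0.193 -0.03   0.065]
brass 0 xb med None yb None
white 0 xb med None yb None
t 26.75 tcp [ 0.5801 -0.2118  0.0989] F [ 0.2 -0.1  1.6] q [-0.489  0.447  2.006  2.369  0.317 -1.408]
time: 27.08
tool_pos: [0.5694, -0.2113, 0.1054]
ee_rot: [[0.617, 0.04, 0.786], [0.281, -0.944, -0.173], [0.735, 0.327, -0.594]]
contact_force: [0.7, 0.4, 0.5]
finger_gap: 0.0001
lid: n 776 angle pct [-0.195 -0.03   0.064]
brass 0 xb med None yb None
white 0 xb med None yb None
t 27.1333 tcp [ 0.569  -0.2112  0.1057] F [ 1.  -0.6  0.9] q [-0.5    0.414  2.032  2.327  0.314 -1.371]
```

```bash
python3 -m inch '[[0.006,0.007,-0.0177,0],[0.006,0.007,-0.0177,0],[0.006,0.007,-0.0177,0],[0.006,0.007,-0.0177,0],[0.006,0.007,-0.0177,0],[0.006,0.007,-0.0177,0],[0.006,0.007,-0.0177,0],[0,0,0,0]]';python3 -m inch '[[0,0,0,0],[0,0,0,0],[0,0,0,0]]';python3 look.py
python3 - <<'E'
from h import *
import pickle
a,b=pickle.load(open('v1.pkl','rb'))
t=snap('top');W0,W=world(b),world(t)
e=np.array([.9877,.156]);f=np.array([-.156,.9877])
C=t['color'].astype(int)
# diff inside the bin and at good bulb / jar / red plate
for n,(u0,u1,v0,v1) in dict(inbin=(330,380,105,160),good=(175,212,190,242),jar=(412,455,98,145),red=(414,435,168,188),lid=(328,384,98,178)).items():
    d=np.abs(C[v0:v1,u0:u1]-b['color'][v0:v1,u0:u1].astype(int)).max(2);print(n,'mean diff',d.mean().round(1),'dz med',np.nanmedian(np.abs(W[v0:v1,u0:u1,2]-W0[v0:v1,u0:u1,2])).round(4))
c=C[105:160,330:380];q=W[105:160,330:380];h=cv2.cvtColor(t['color'],cv2.COLOR_BGR2HSV)[105:160,330:380]
d=np.abs(c-b['color'][105:160,330:380].astype(int)).max(2)>25
p=q[d];r=p[:,:2]-[.6114,-.033];print('changed px in bin',d.sum(),'xb',np.nanpercentile(r@e,[5,50,95]).round(3),'yb',np.nanpercentile(r@f,[5,50,95]).round(3),'z',np.nanpercentile(p[:,2],[5,50,95]).round(3))
R=W[168:188,414:435].reshape(-1,3);k=(R[:,2]>.07)&(R[:,2]<.1);print('plate z',np.median(R[k],0))
E
```

```text
time: 27.8
tool_pos: [0.4933, -0.2242, 0.228]
ee_rot: [[0.626, 0.039, 0.779], [0.279, -0.944, -0.176], [0.728, 0.327, -0.602]]
contact_force: [-0.8, 0.5, -0.2]
finger_gap: 0.0002
time: 28.05
tool_pos: [0.4931, -0.2241, 0.2272]
ee_rot: [[0.626, 0.038, 0.779], [0.278, -0.944, -0.177], [0.729, 0.327, -0.602]]
contact_force: [0.3, 1.0, 0.4]
finger_gap: -0.0
lid: n 776 angle pct [-0.192 -0.032  0.065]
brass 0 xb med None yb None
white 0 xb med None yb None
t 28.1 tcp [ 0.4932 -0.224   0.2269] F [ 0.5 -0.5 -0.8] q [-0.626  0.036  2.123  1.281  0.333 -0.368]
inbin mean diff 10.7 dz med 0.0023
good mean diff 7.9 dz med 0.0024
jar mean diff 5.9 dz med 0.0018
red mean diff 7.2 dz med 0.0022
lid mean diff 9.4 dz med 0.0022
changed px in bin 61 xb [0.087 0.11  0.127] yb [-0.011  0.006  0.023] z [0.095 0.106 0.115]
plate z [ 0.58302794 -0.19920697  0.08849469]
```

```bash
python3 -c "
from plant import env;print(env.sign_off())"
```

```text
the job is handed in; nothing more can be done
None
```

I finished the whole sequence and handed the job in at about 28 s; no verdict is reported, so what follows is from my own checks.

**What I did**
- **Bulb:** I laid the burnt-out bulb on the tray and let go. It came to rest against the shut lid with its middle at about x = -80 mm and 1 mm off the middle line.
- **Lever:** I pressed it with closed, leaning fingers until it stopped, at about 20 N, and held it for about 1 s at 15–20 N. The lid's edge then stood at 232 mm, which fits fully raised. The bulb's cap end was at x = 21–35 mm, which fits resting on the back stop.
- **Closing:** I eased the lever up over about 1.3 s. The lid fell at roughly 0.6 rad/s or less.

**Last checks**
- **Closed position:** The lid's reading is back at its shut value, and the red plate is at 88.5 mm (89 mm at rest).
- **Good bulb and jar:** Both match the first picture.
- **Robot:** It touches nothing.

**What went wrong or disagreed**
- **Shelf:** On the first approach the gripper touched the shelf's edge with about 14 N. I backed off and rolled it.
- **Tray:** While pressing, the wrist rubbed the tray's near corner, by my estimate at about 17 N. I moved it clear.
- **Lean:** It drifted from 34° to about 53°, past the advised 45°.
- **Lid angle:** My camera estimate read only about 0.44–0.49 rad at the stop. I judged the lid fully open from the edge height and the force.
- **Bulb inside the bin:** After the lid closed I could only see the bulb through the clear lid as a change in the image, with the coil at about x = 87–127 mm. Its final position is less certain than the reading taken with the lid open.

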